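# Load a centrifuge bucket

### The arm

A 6-joint arm with a two-finger parallel gripper is mounted at the origin on a cart in front of the work surface, level with it; the furniture and walls round the work are solid. World frame = base frame: x ahead of the robot, y to its left, z up, the work surface at z = 0. Lengths are in m, angles in rad, forces in N, time in s.
With the tool pointing down it reaches from about 0.3 to 0.95 m from the base axis. Payload 3.1 kg.
Tool frame: the origin (TCP) lies midway between the tips of the shut fingers; the grasp point (between the pads) lies 19 mm behind it (grip_depth is the distance from the TCP to the grasp point, in m); x points along the fingers, y is the direction in which the jaws open and shut, and the axes are right-handed (so a half turn about x gives the same grasp; the last joint's range is limited). The gripper opens to 85 mm and grips with 20 to 120 N. Pads are 22 mm wide; open, the fingers measure 114 mm over their backs; the gripper's body (76 mm by 85 mm) begins 54 mm behind the grasp point. The pads swing forward as they close: fully open they stand 13 mm farther back than shut.
Start: joints at [-1.282, 0.308, 1.634, -0, 1.2, -0.07], TCP at [0.219, -0.585, 0.231] pointing down, gripper open.
Joint ranges: [-3.06, 3.06], [-0.79, 1.96], [0.05, 2.63], [-1.19, 4.34], [0.05, 2.64], [-2.94, 2.94]. Speed limits (rad/s): [2.79, 2.79, 3.14, 3.14, 3.14, 3.14].

### API

Orientations are given as a unit quaternion [x, y, z, w].
In Python, from plant import observe, grab_frame, job_done, grip_depth gives the robot as it stands.
- The arm moves only by the tool drive_tool, never from a script. Its argument "moves" is one flat list of numbers, 5 for each row, row after row: the shift along the tool's x, y, z in cm, then the turn about the tool's x in degrees, then the closure in counts, from 0 (fully open) to 255 (shut). A call has 1 to 12 rows; each row is the pose to reach, as a shift and turn from the pose measured when the call began, along the tool's axes at that moment; what a row does not reach only later rows make up. A row lasts 1/12 s, in which the tool goes at most 41.7 mm and 7.16 degrees, less where a joint would pass 70% of its speed; a pose out of reach is approached as far as the arm can. A call with a gripper value outside its range is refused whole. The fingers move at their own pace and stop on an object; the grip force is fixed at half the most. Time passes only in rows, so rows that repeat a pose let the fingers close. It gives the time, the measured TCP pose, the force and the opening at its end, in the units of the state.
- observe(): the state, without advancing time (a new reading comes with each control period).
- grab_frame(name): name is "scene" or "top"; returns a dict with "color" (480x640x3 uint8, blue, green, red), "mtx" (3x3 intrinsics, pixels), "R" (3x3) and "t" (3): a world point X has camera coordinates R X + t. Camera axes: x right, y down, z forward; pixel columns grow to the right and rows downward; lengths in m; the calibration is good to about 2 mm. A picture is of the moment at which its call begins. There is no depth.
- job_done(): hands the job in, once; it reports no verdict.
The state is a dict: "time_s": time; "q": joint angles; "qvel": joint speeds; "tau": joint torques, N m; "tool_pos": TCP position; "tcp_rot": TCP orientation; "ft_force": force on the tool from outside, world axes, zero at the start; "wrist_torque": the same for the moment, N m; "opening": finger opening in m.
Only numpy, scipy, OpenCV 4.12 (cv2) and the standard library are available. Lean on these libraries where they do the work, as an engineer would, in place of code of your own. Each camera call takes 0.05 s, during which the arm holds its last target.

### The job

Get the two serum tubes ready to spin: seat the blue four-hole insert fully down in the metal centrifuge bucket, then stand the red-capped and the yellow-capped tube from the rack in two of its holes that lie diagonally opposite each other, so that the bucket is balanced, and last fit the clear cover fully down over the bucket's rim. Keep the tubes upright all the while, and leave the purple-capped tubes (whole blood, not to be spun) standing in the rack.

Things in the scene. Friction and masses are not known exactly. Their poses are not given: they have to be found in the camera images.
- bucket: Open rectangular aluminium centrifuge bucket in a grey stand; fixed. Origin: centre of the stand's underside on the bench; x along the bucket's short, y along its long side, z up. Bucket outside 77 (x) x 101 (y) mm, inside 70 x 94 mm; inner floor 18 mm, rim 72 mm above the origin. Stand 92 x 120 mm; uprights at the short ends 43 mm high.
- insert: Loose blue block, 63 (x) x 87 (y) x 45 mm, about 0.14 kg. Origin: centre of underside. Four 16 mm holes, 41 mm deep, centred at x +-16, y +-26 mm, chamfered. Middle handle: 9 mm stem with black grip bar 26 (x) x 11 (y) mm, 71 to 85 mm above the origin; pinch it across y. Goes into the bucket either way round, long side to long side, 3.5 mm to spare all round; stands on the inner floor.
- tube_red: Sample tube with a red cap: 93 mm tall, body 12.4 mm, cap 15 mm wide from 78 to 93 mm, 12 g. Starts upright in the rack. Origin: centre of its lower end; z toward the cap.
- tube_yellow: Sample tube with a yellow cap, otherwise like the red-capped one; starts upright in the rack. Origin: centre of its lower end; z toward the cap.
- cover: Loose cover, 0.11 kg, right way up: orange frame 89 (x) x 113 (y) mm, clear dome, top at 68 mm, orange bar handle 12 (x) x 58 (y) mm, 89 to 102 mm above the origin; pinch it across x. Origin: centre of frame's lower edge. Its 12 mm skirt (83 x 107 mm inside) slips over the rim either way round, long sides together, 3 mm to spare; seated, its origin is 60 mm above the bucket's. Clears the tubes.
- rack: White wire tube rack, 56 (x) x 136 (y) x 69 mm, fixed. Origin: centre of underside, z up. The tubes stand in its middle row (x = 0), 36 mm or more apart along y, on a floor 5 mm above the origin (caps 83 to 98 mm above it). Take a cap with the fingers either side of it along the rack's x.
- tube_purple_a: Sample tube with a purple cap (15 x 93 mm like the others), standing in the rack; stays there. Origin: centre of its lower end.
- tube_purple_b: The other sample tube with a purple cap, also standing in the rack; stays there. Origin: centre of its lower end.

How it is judged:
On the way, in this order (a step that is already met when the one before it is completed fails the run):
1. the insert is seated in the bucket (horizontal distance between insert and bucket below 0.007 m and z of insert in the frame of bucket between 0.014 and 0.0215 m and angle between the x axis of insert and the x axis of bucket, either way round below 0.15 rad and angle between insert's own z axis and vertical below 0.06 rad), for 0.2 s.
2. both serum tubes stand in diagonally opposite holes of the seated insert (all of step 1 and ((z of each of tube_red, tube_yellow in the frame of insert below 0.01 m and x of tube_red in the frame of insert between 0.01 and 0.022 m and y of tube_red in the frame of insert between 0.02 and 0.032 m and x of tube_yellow in the frame of insert between -0.022 and -0.01 m and y of tube_yellow in the frame of insert between -0.032 and -0.02 m) or (z of each of tube_red, tube_yellow in the frame of insert below 0.01 m and x of tube_red in the frame of insert between 0.01 and 0.022 m and y of tube_red in the frame of insert between -0.032 and -0.02 m and x of tube_yellow in the frame of insert between -0.022 and -0.01 m and y of tube_yellow in the frame of insert between 0.02 and 0.032 m) or (z of each of tube_red, tube_yellow in the frame of insert below 0.01 m and x of tube_red in the frame of insert between -0.022 and -0.01 m and y of tube_red in the frame of insert between 0.02 and 0.032 m and x of tube_yellow in the frame of insert between 0.01 and 0.022 m and y of tube_yellow in the frame of insert between -0.032 and -0.02 m) or (z of each of tube_red, tube_yellow in the frame of insert below 0.01 m and x of tube_red in the frame of insert between -0.022 and -0.01 m and y of tube_red in the frame of insert between -0.032 and -0.02 m and x of tube_yellow in the frame of insert between 0.01 and 0.022 m and y of tube_yellow in the frame of insert between 0.02 and 0.032 m))), for 0.2 s.
At the end, for the whole second after the job is handed in: Insert on the bucket's floor (height within 3.5 mm, centre 7 mm), red and yellow tubes down in diagonally opposite holes (within 6 mm), cover down over the rim (height within 3.5 mm, centre 7 mm, level and square), purple tubes in place (within 12 mm), all at rest (all of step 2 and horizontal distance between cover and bucket below 0.007 m and z of cover in the frame of bucket between 0.056 and 0.0635 m and angle between the x axis of cover and the x axis of bucket, either way round below 0.15 rad and angle between cover's own z axis and vertical below 0.06 rad and distance of each of tube_purple_a, tube_purple_b from where it was at the start of the episode below 0.012 m and linear speed of each of insert, cover, tube_red, tube_yellow below 0.02 m/s); the robot touches nothing.
It fails at once if a purple-capped tube is taken or knocked out of its place (distance of any of tube_purple_a, tube_purple_b from where it was at the start of the episode above 0.02 m).
It fails at once if a tube is tipped over (angle between any of tube_red, tube_yellow, tube_purple_a, tube_purple_b's own z axis and vertical above 0.7 rad).
It also fails if it takes over 122 s, if anything falls off the work surface, if the arm or the gripper's body presses on something with over 40 N, if the wrist force passes 120 N, or if a joint passes its speed limit or range.

## Working session

There is one attempt and no reset: what is moved stays moved. The work goes in short steps, Python scripts to look and compute and a tool call to move; the robot and the scene stay as the last step left them, time stands still between calls to the robot, and variables do not carry over. Pictures are saved under pics/ and viewed, and the job is handed in when it is done.

Besides the shell and the picture viewer there is one more tool, called after "Call:" as a command line: name --argument value ..., lists and objects as JSON in quotes. drive_tool: Moves the arm, as the interface text tells. Its arguments: {"type":"object","properties":{"moves":{"type":"array","items":{"type":"number"}}},"required":["moves"]}

```bash
ls; mkdir -p pics
python3 - <<'E'
from plant import observe, grab_frame, grip_depth
import cv2
print(grip_depth, observe())
for n in ("scene","top"):
    f=grab_frame(n); cv2.imwrite(f"pics/{n}0.png",f["color"]); print(n,f["mtx"],f["R"],f["t"])
E
```

```text
pics
0.0187 {'time_s': 0.0, 'q': array([-1.28171374e+00,  3.08993923e-01,  1.63517875e+00,  2.11019677e-05,
        1.19970381e+00, -6.97268439e-02]), 'qvel': array([ 1.42761964e-04, -5.54660197e-04,  1.90908113e-03, -6.24282657e-04,
        7.22501995e-05,  1.71336699e-03]), 'tau': array([ 6.23285850e-04, -4.15250874e+01, -2.76666301e+01,  9.06446553e-05,
        1.03561181e-02, -1.01278670e-05]), 'tool_pos': array([ 0.21920606, -0.58442591,  0.2300577 ]), 'tcp_rot': array([-0.69567634, -0.12697949,  0.69583929, -0.12537275]), 'ft_force': array([-0.89668079, -0.12619559, -0.88730038]), 'wrist_torque': array([ 0.01138014,  0.05277772, -0.00649577]), 'opening': 0.08544682286750441}
scene [[555.87218349   0.         316.75593743]
 [  0.         555.87218349 232.87589489]
 [  0.           0.           1.        ]] [[ 0.72611021 -0.6873692  -0.01695703]
 [-0.35624108 -0.35499668 -0.86433191]
 [ 0.58809545  0.63364101 -0.50263587]] [-0.42576163  0.17046373  0.71624205]
top [[585.13278076   0.         322.63831651]
 [  0.         585.13278076 240.23698042]
 [  0.           0.           1.        ]] [[ 0.01453376 -0.99987003 -0.00697778]
 [-0.99630322 -0.01389029 -0.08477588]
 [ 0.08466794  0.0081841  -0.99637561]] [-0.13881055  0.48221835  1.01278036]
```

View pics/scene0.png

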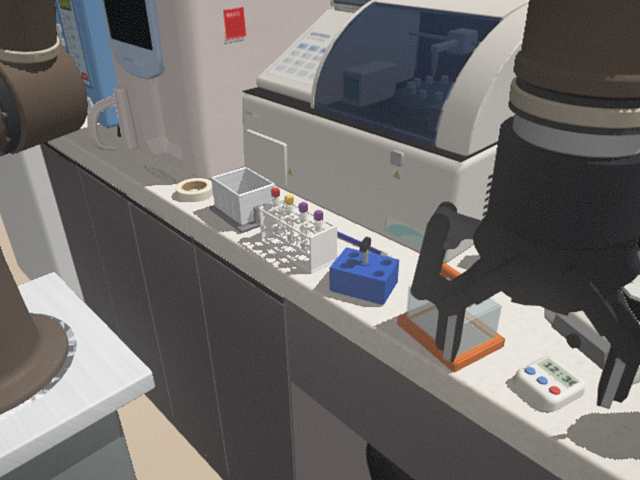

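View pics/top0.png

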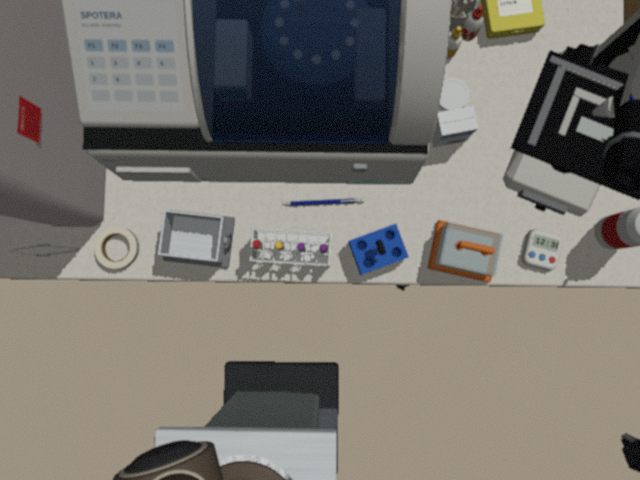

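Run:
```python
import cv2
a=cv2.imread("pics/top0.png")
cv2.imwrite("pics/c1.png",cv2.resize(a[200:290,150:350],None,fx=4,fy=4,interpolation=cv2.INTER_CUBIC))
cv2.imwrite("pics/c2.png",cv2.resize(a[205:295,335:535],None,fx=4,fy=4,interpolation=cv2.INTER_CUBIC))
a=cv2.imread("pics/scene0.png")
cv2.imwrite("pics/c3.png",cv2.resize(a[160:310,200:410],None,fx=3.8,fy=3.8,interpolation=cv2.INTER_CUBIC))
```

```text
(no output)
```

View pics/c1.png

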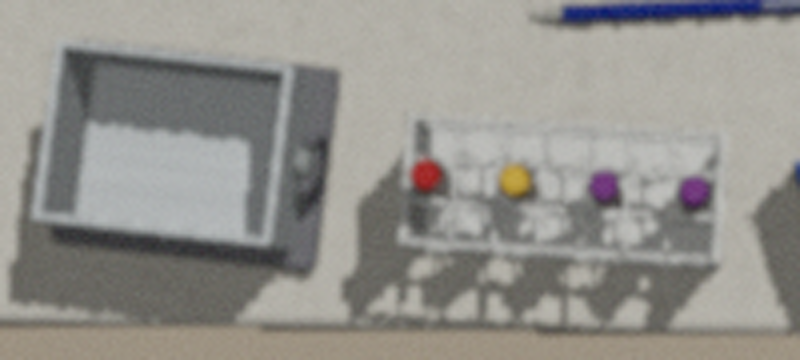

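View pics/c2.png

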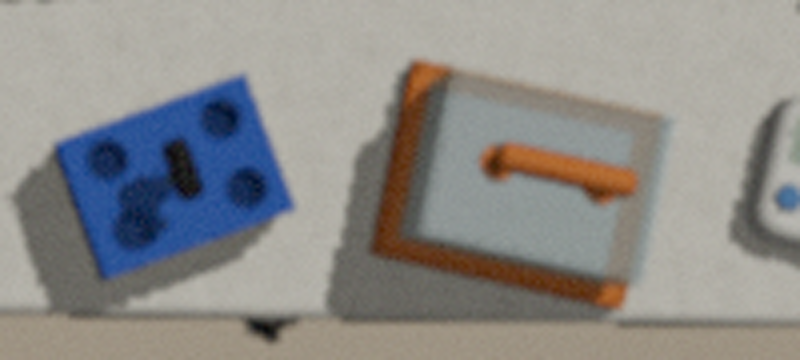

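View pics/c3.png

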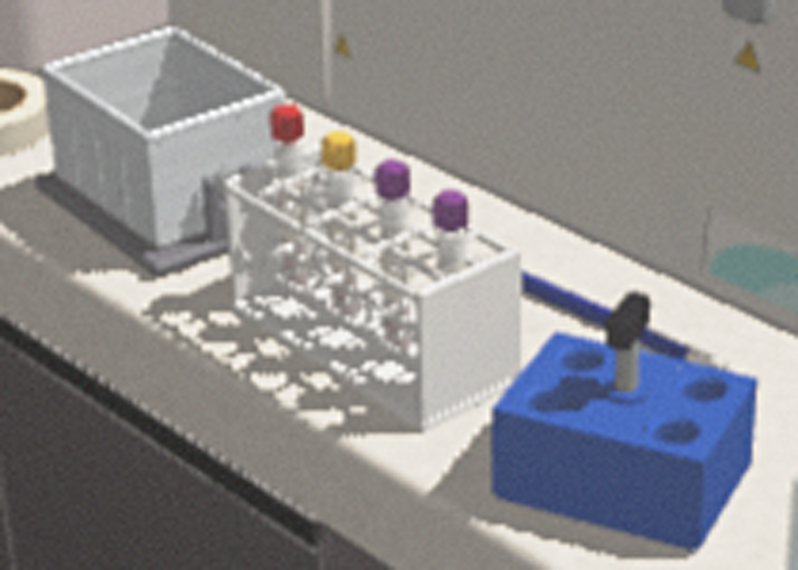

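```bash
cat > h.py <<'E'
import numpy as np, cv2, pickle
from scipy.optimize import least_squares
from scipy.spatial.transform import Rotation as Ro
def proj(f,X):
    c=np.asarray(X)@f["R"].T+f["t"]; p=c@f["mtx"].T; return p[...,:2]/p[...,2:]
def ray(f,uv,z):
    d=np.linalg.inv(f["mtx"])@np.array([*uv,1.]); d=f["R"].T@d; o=-f["R"].T@f["t"]
    return o+d*(z-o[2])/d[2]
def fitpose(obs,x0):
    # obs: list of (frame, local pts Nx3, uv Nx2)
    def r(p):
        c,s=np.cos(p[2]),np.sin(p[2]); R=np.array([[c,-s,0],[s,c,0],[0,0,1]])
        return np.concatenate([(proj(f,np.asarray(L)@R.T+[p[0],p[1],0])-uv).ravel() for f,L,uv in obs])
    s=least_squares(r,x0); return s.x,s.fun.reshape(-1,2)
def move(dp,o):
    """world displacement (m) -> tool axes cm"""
    return Ro.from_quat(o["tcp_rot"]).inv().apply(dp)*100
E
cat > m.py <<'E'
from h import *
from plant import grab_frame,observe
T=grab_frame("top");S=grab_frame("scene")
pickle.dump((T,S),open("f.pkl","wb"))
cv=lambda P,u,v,k:(np.array(P,float)+.5)/k-.5+[u,v]
b=np.array([[.0385,.0505],[.0385,-.0505],[-.0385,-.0505],[-.0385,.0505]])
L=np.c_[b,np.full(4,.072)]
uv=cv([(61,46),(293,65),(270,248),(32,220)],150,200,4)
su=cv([(172,30),(285,92),(150,135),(44,68)],200,160,3.8)
# order scene: far-left..: +x+y, +x-y, -x-y, -x+y
for nm,o in (("T",[(T,L,uv)]),("S",[(S,L,su)]),("B",[(T,L,uv),(S,L,su)])):
    p,r=fitpose(o,[.5,.2,0]);print("bucket",nm,p,abs(r).max())
i=np.array([[.0315,.0435],[.0315,-.0435],[-.0315,-.0435],[-.0315,.0435]])
L=np.c_[i,np.full(4,.045)]; Lh=np.array([[.016,.026,.045],[.016,-.026,.045],[-.016,-.026,.045],[-.016,.026,.045]])
uv=cv([(57,145),(244,75),(295,208),(104,278)],335,205,4);uh=cv([(108,158),(220,117),(247,187),(137,227)],335,205,4)
su=cv([(557,333),(757,380),(703,460),(493,405)],200,160,3.8)
for nm,o in (("T",[(T,L,uv)]),("Th",[(T,Lh,uh)]),("S",[(S,L,su)]),("B",[(T,L,uv),(T,Lh,uh),(S,L,su)])):
    p,r=fitpose(o,[.5,-.2,.3]);print("insert",nm,p,abs(r).max())
print("grip bar",ray(T,cv([(183,167)],335,205,4)[0],.085))
def blobs(f,box,cond):
    h=cv2.cvtColor(f["color"],cv2.COLOR_BGR2HSV);x0,y0,x1,y1=box
    m=np.zeros(h.shape[:2],np.uint8);m[y0:y1,x0:x1]=cond(h[y0:y1,x0:x1].astype(int)).astype(np.uint8)
    n,l,s,c=cv2.connectedComponentsWithStats(m)
    return [(s[k,4],c[k]) for k in range(1,n) if s[k,4]>12]
conds={"red":lambda h:((h[...,0]<6)|(h[...,0]>172))&(h[...,1]>150),"yel":lambda h:(abs(h[...,0]-23)<6)&(h[...,1]>150),"pur":lambda h:(abs(h[...,0]-147)<15)&(h[...,1]>110)}
for k,c in conds.items():
    for a,q in blobs(T,(245,225,335,265),c): print("T",k,a,q,ray(T,q,.091))
    for a,q in blobs(S,(255,180,340,230),c): print("S",k,a,q,ray(S,q,.092))
for a,q in blobs(T,(425,215,510,285),lambda h:(abs(h[...,0]-11)<6)&(h[...,1]>150)&(h[...,2]>150)): print("orange",a,q,ray(T,q,.1))
e=cv([(487,158),(633,185)],335,205,4); P=[ray(T,x,.1) for x in e]; print("handle ends",P, np.linalg.norm(P[0]-P[1]), (P[0]+P[1])/2)
for z in (0,.012):
  print("frame",z,[ray(T,x,z).round(4) for x in cv([(412,62),(373,252),(622,307),(670,118)],335,205,4)])
E
python3 m.py
```

```text
bucket T [ 0.48422953  0.0894903  -0.09517877] 1.236174807225325
bucket S [ 0.48458302  0.08976978 -0.08402541] 0.9389686864944622
bucket B [ 0.48431613  0.08949861 -0.09123401] 1.180186249544306
insert T [ 0.46876863 -0.22815511  0.36554268] 0.6391837216456793
insert Th [ 0.47054776 -0.22942985  0.37119969] 0.581302283341131
insert S [ 0.47012169 -0.22700876  0.35242653] 0.8401863928059186
insert B [ 0.46957288 -0.22830342  0.36157733] 1.3779268983961401
grip bar [ 0.46978171 -0.22792335  0.085     ]
T red 32 [256.28125 243.5625 ] [ 0.47110584 -0.02352799  0.091     ]
S red 16 [275.4375 189.25  ] [ 0.47778925 -0.01516002  0.092     ]
T yel 34 [278.55882353 245.        ] [ 0.46924939 -0.0602127   0.091     ]
S yel 13 [289.         196.69230769] [ 0.47541391 -0.05292379  0.092     ]
T pur 27 [300.59259259 246.25925926] [ 0.46768255 -0.09645688  0.091     ]
T pur 30 [323.2        247.66666667] [ 0.46588655 -0.13361378  0.091     ]
orange 25 [440.48 223.76] [ 0.50696557 -0.32419317  0.1       ]
orange 134 [477.18656716 246.52238806] [ 0.47060563 -0.38359736  0.1       ]
orange 18 [487.72222222 278.33333333] [ 0.41929917 -0.40018389  0.1       ]
handle ends [array([ 0.47403803, -0.34988906,  0.1       ]), array([ 0.46388129, -0.40893951,  0.1       ])] 0.05991756179537109 [ 0.46895966 -0.37941428  0.1       ]
frame 0 [array([ 0.5251, -0.3384,  0.    ]), array([ 0.4393, -0.3208,  0.    ]), array([ 0.4163, -0.4318,  0.    ]), array([ 0.5014, -0.4541,  0.    ])]
frame 0.012 [array([ 0.5236, -0.3362,  0.012 ]), array([ 0.4388, -0.3188,  0.012 ]), array([ 0.4161, -0.4285,  0.012 ]), array([ 0.5002, -0.4505,  0.012 ])]
```

```bash
cat > g.py <<'E'
import sys
from h import *
from plant import observe
# usage: g.py x y z yaw  : tool y axis is to lie along world angle yaw (mod pi)
o=observe();R=Ro.from_quat(o["tcp_rot"]).as_matrix()
print("t",o["time_s"],"pos",o["tool_pos"].round(4),"open",round(o["opening"],4),"F",o["ft_force"].round(1),"toolx",R[:,0].round(4),"yaw tool y",round(np.arctan2(R[1,1],R[0,1]),4))
if len(sys.argv)>1:
    x,y,z,w=map(float,sys.argv[1:5])
    print("shift cm",move(np.array([x,y,z])-o["tool_pos"],o).round(2))
    d=w-np.arctan2(R[1,1],R[0,1]); d=(d+np.pi/2)%np.pi-np.pi/2
    print("turn deg",round(-np.degrees(d),2),"q6",o["q"][5].round(3))
E
python3 g.py 0.4696 -0.2283 0.16 $(python3 -c "import math;print(.362+math.pi/2)")
```

```text
t 0.2 pos [ 0.2193 -0.5847  0.2305] open 0.0853 F [0.1 0.6 0.1] toolx [-4.0e-04  1.4e-03 -1.0e+00] yaw tool y -1.2119
shift cm [  7.09 -24.57 -35.95]
turn deg -0.18 q6 -0.07
```

Call:
drive_tool --moves '[0, -4, -6, 0, 0, 0, -8, -12, 0, 0, 0, -12, -18, 0, 0, 0, -16, -24, 0, 0, 0, -20, -30, 0, 0, 0, -24.57, -35.95, 0, 0, 0, -24.57, -35.95, 0, 0, 2, -24.57, -35.95, -0.2, 0, 4, -24.57, -35.95, -0.2, 0, 6, -24.57, -35.95, -0.2, 0, 6, -24.57, -35.95, -0.2, 0, 6, -24.57, -35.95, -0.2, 0]'

```text
time_s: 1.2
tool_pos: [0.469, -0.2225, 0.1669]
tcp_rot: [-0.694, -0.132, 0.697, -0.126]
ft_force: [-1.0, 0.1, -1.0]
opening: 0.0855
```

```bash
python3 g.py 0.4696 -0.2283 0.06 1.933
python3 - <<'E'
from plant import grab_frame
import cv2
f=grab_frame("scene");a=f["color"];cv2.imwrite("pics/s1.png",a)
f=grab_frame("top");b=f["color"];cv2.imwrite("pics/t1.png",b)
cv2.imwrite("pics/t1c.png",cv2.resize(b[190:300,360:560],None,fx=4,fy=4,interpolation=cv2.INTER_CUBIC))
E
```

```text
t 1.2 pos [ 0.469  -0.2225  0.1669] open 0.0855 F [-1.   0.1 -1. ] toolx [-0.0059  0.0073 -1.    ] yaw tool y -1.2038
shift cm [10.68  0.65  0.12]
turn deg 0.27 q6 0.673
```

View pics/s1.png

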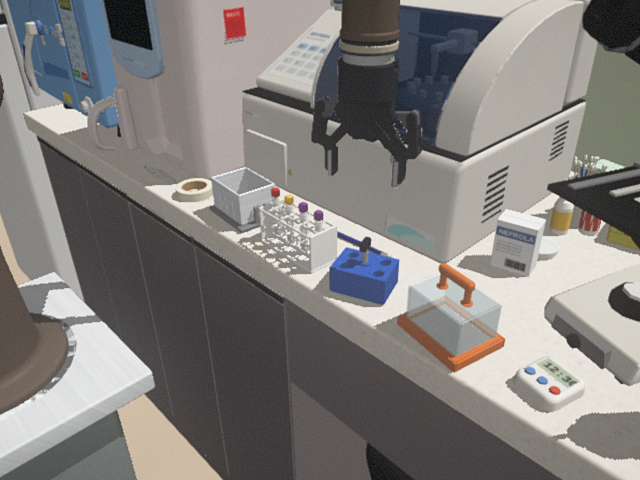

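View pics/t1c.png

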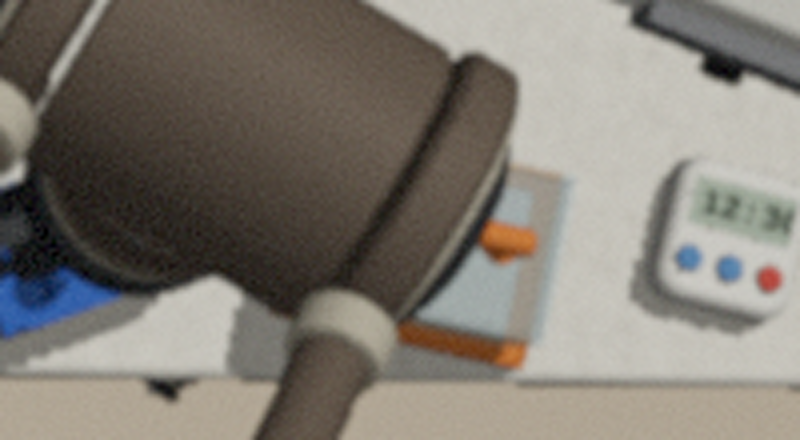

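Call:
drive_tool --moves '[0, 0.5, 0, 0.3, 0, 1, 0.6, 0.1, 0.3, 0, 2, 0.6, 0.1, 0.3, 0, 2, 0.6, 0.1, 0.3, 0, 2, 0.6, 0.1, 0.3, 0, 2, 0.6, 0.1, 0.3, 0]'

```text
time_s: 1.8
tool_pos: [0.4699, -0.2335, 0.1496]
tcp_rot: [-0.695, -0.127, 0.697, -0.125]
ft_force: [0.3, 0.4, 0.1]
opening: 0.0856
```

```bash
python3 g.py 0.4698 -0.2283 0.06 1.933
python3 - <<'E'
import cv2
a=cv2.imread("pics/s1.png")
cv2.imwrite("pics/c4.png",cv2.resize(a[250:380,390:520],None,fx=4.5,fy=4.5,interpolation=cv2.INTER_CUBIC))
E
```

```text
t 1.8 pos [ 0.4699 -0.2335  0.1496] open 0.0856 F [0.3 0.4 0.1] toolx [-0.0032  0.0025 -1.    ] yaw tool y -1.2121
shift cm [ 8.96 -0.46 -0.19]
turn deg -0.2 q6 0.667
```

View pics/c4.png

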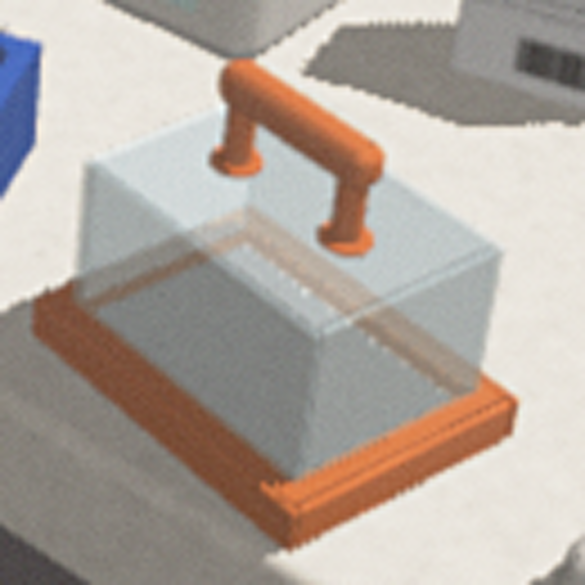

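```bash
cat > cov.py <<'E'
from h import *
T,S=pickle.load(open("f.pkl","rb"))
cv=lambda P,u,v,k:(np.array(P,float)+.5)/k-.5+[u,v]
su=cv([(35,332),(292,548),(515,430)],390,250,4.5)
LS=np.array([[-.0445,.0565,0],[-.0445,-.0565,0],[.0445,-.0565,0]])
sh=cv([(240,75),(363,160)],390,250,4.5); Lh=np.array([[0,.026,.0955],[0,-.026,.0955]])
tu=cv([(412,62),(373,252),(622,307),(670,118)],335,205,4)
b=np.array([[.0445,.0565],[-.0445,.0565],[-.0445,-.0565],[.0445,-.0565]])
th=cv([(487,158),(633,185)],335,205,4);Lt=np.array([[0,.029,.098],[0,-.029,.098]])
for z in (.0,.006,.012,.018):
  p,r=fitpose([(T,np.c_[b,np.full(4,z)],tu)],[.47,-.38,-.2]);print("T",z,p,abs(r).max())
p,r=fitpose([(S,LS,su)],[.47,-.38,-.2]);print("S",p,abs(r).max())
p,r=fitpose([(S,Lh,sh)],[.47,-.38,-.2]);print("Sh",p,abs(r).max())
p,r=fitpose([(T,Lt,th)],[.47,-.38,-.2]);print("Th",p,abs(r).max())
p,r=fitpose([(S,LS,su),(S,Lh,sh),(T,Lt,th),(T,np.c_[b,np.full(4,.006)],tu)],[.47,-.38,-.2]);print("all",p,r.round(1))
E
python3 cov.py
```

```text
T 0.0 [ 0.47052162 -0.38629888 -0.21361464] 1.7784985783572438
T 0.006 [ 0.47010467 -0.38489139 -0.21359273] 1.5731729108019294
T 0.012 [ 0.46968778 -0.38348388 -0.21357057] 1.3654857159116318
T 0.018 [ 0.46927093 -0.38207637 -0.21354815] 1.2527149039605092
S [ 0.47354184 -0.38023316 -0.19882407] 0.517304901408977
Sh [ 0.47332727 -0.37949528 -0.24854677] 0.62839771512688
Th [ 0.46910894 -0.37992027 -0.17097542] 0.6236295882500826
all [ 0.47098752 -0.38173053 -0.20580518] [[-0.8  0.6]
 [-0.4  1.9]
 [ 0.3  1.8]
 [-0.5  1. ]
 [ 1.4  1.8]
 [ 1.8 -1.6]
 [ 0.4 -0.6]
 [-1.  -1. ]
 [-1.4  0. ]
 [-1.2  0.2]
 [-3.5 -1.3]]
```

Call:
drive_tool --moves '[3, -0.46, -0.19, -0.2, 0, 6, -0.46, -0.19, -0.2, 0, 7.5, -0.46, -0.19, -0.2, 0, 8.5, -0.46, -0.19, -0.2, 0, 8.96, -0.46, -0.19, -0.2, 0, 8.96, -0.46, -0.19, -0.2, 0, 8.96, -0.46, -0.19, -0.2, 0, 8.96, -0.46, -0.19, -0.2, 0, 8.96, -0.46, -0.19, -0.2, 0]'

```text
time_s: 2.55
tool_pos: [0.4709, -0.229, 0.0614]
tcp_rot: [-0.695, -0.128, 0.696, -0.127]
ft_force: [0.5, 0.0, -0.1]
opening: 0.0853
```

```bash
python3 g.py 0.4698 -0.2283 0.06 1.933
python3 - <<'E'
from plant import grab_frame
import cv2
f=grab_frame("scene");a=f["color"]
cv2.imwrite("pics/s2.png",cv2.resize(a[160:320,280:480],None,fx=4,fy=3.75,interpolation=cv2.INTER_CUBIC))
E
```

```text
t 2.55 pos [ 0.4709 -0.229   0.0614] open 0.0853 F [ 0.5  0.  -0.1] toolx [-8.0e-04  1.1e-03 -1.0e+00] yaw tool y -1.2085
shift cm [ 0.14 -0.1   0.08]
turn deg 0.01 q6 0.672
```

View pics/s2.png

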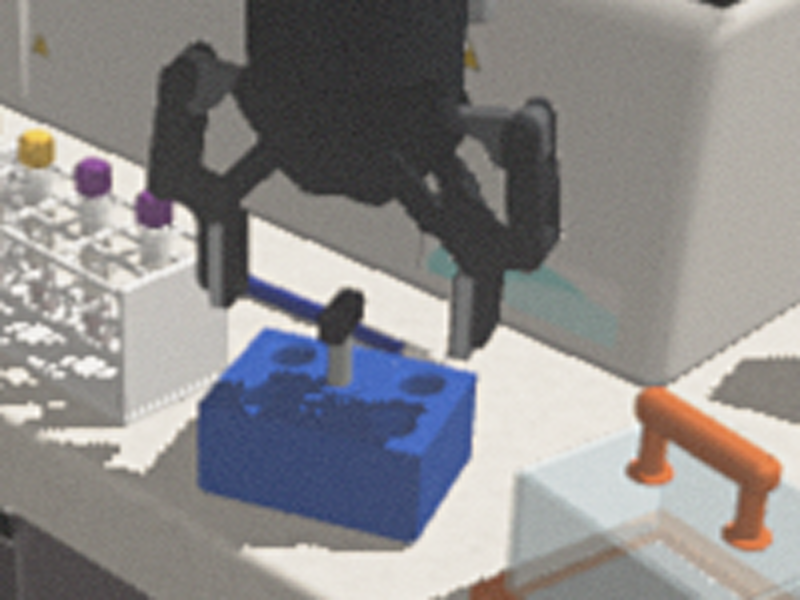

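Call:
drive_tool --moves '[0.1, -0.1, 0.1, 0, 130, 0.1, -0.1, 0.1, 0, 255, 0.1, -0.1, 0.1, 0, 255, 0.1, -0.1, 0.1, 0, 255, 0.1, -0.1, 0.1, 0, 255, 0.1, -0.1, 0.1, 0, 255, 0.1, -0.1, 0.1, 0, 255, 0.1, -0.1, 0.1, 0, 255, 0.1, -0.1, 0.1, 0, 255, 0.1, -0.1, 0.1, 0, 255, 0.1, -0.1, 0.1, 0, 255]'

```text
time_s: 3.52
tool_pos: [0.4694, -0.2281, 0.0603]
tcp_rot: [-0.695, -0.128, 0.696, -0.127]
ft_force: [-0.0, 2.0, 2.0]
opening: 0.0103
```

```bash
python3 g.py 0.4698 -0.2283 0.06 1.933
```

```text
t 3.5167 pos [ 0.4694 -0.2281  0.0603] open 0.0103 F [-0.  2.  2.] toolx [-0.0013  0.0016 -1.    ] yaw tool y -1.2086
shift cm [ 0.03  0.03 -0.03]
turn deg 0.0 q6 0.672
```

Call:
drive_tool --moves '[-1, 0, 0, 0, 255, -3, 0, 0, 0, 255, -6, 0, 0, 0, 255, -9, 0, 0, 0, 255, -12, 0, 0, 0, 255, -15, 0, 0, 0, 255, -17, 0, 0, 0, 255, -17, 0, 0, 0, 255, -17, 0, 0, 0, 255, -17, 0, 0, 0, 255]'

```text
time_s: 4.35
tool_pos: [0.4686, -0.2279, 0.2291]
tcp_rot: [-0.695, -0.128, 0.697, -0.126]
ft_force: [0.2, 0.2, -2.1]
opening: 0.01
```

```bash
python3 g.py 0.4843 0.0895 0.23 1.4795
python3 - <<'E'
from plant import grab_frame
import cv2
f=grab_frame("scene");a=f["color"]
cv2.imwrite("pics/s3.png",cv2.resize(a[60:270,240:440],None,fx=3,fy=2.8,interpolation=cv2.INTER_CUBIC))
E
```

```text
t 4.35 pos [ 0.4686 -0.2279  0.2291] open 0.01 F [ 0.2  0.2 -2.1] toolx [-0.0033  0.0026 -1.    ] yaw tool y -1.2086
shift cm [-1.000e-02 -2.912e+01 -1.271e+01]
turn deg 25.98 q6 0.672
```

View pics/s3.png

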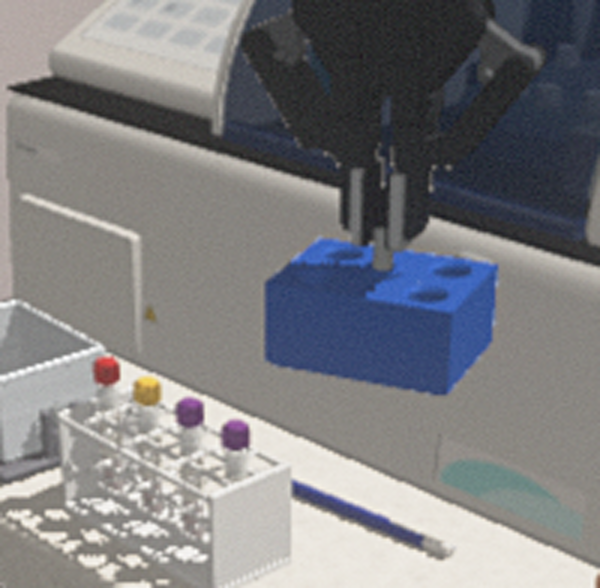

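Call:
drive_tool --moves '[0, -2, -0.9, 2, 255, 0, -5, -2.2, 5, 255, 0, -8.5, -3.7, 8, 255, 0, -12, -5.2, 12, 255, 0, -15.5, -6.8, 15, 255, 0, -19, -8.3, 18, 255, 0, -22.5, -9.8, 21, 255, 0, -26, -11.3, 24, 255, 0, -28, -12.2, 26, 255, 0, -29.12, -12.71, 26, 255, 0, -29.12, -12.71, 26, 255, 0, -29.12, -12.71, 26, 255]'

```text
time_s: 5.4
tool_pos: [0.4831, 0.0894, 0.2279]
tcp_rot: [-0.704, 0.031, 0.709, 0.032]
ft_force: [-1.2, -0.3, -2.0]
opening: 0.0098
```

Call:
drive_tool --moves '[0, 0, 0, 0, 255, 0, 0, 0, 0, 255, 0, 0, 0, 0, 255, 0, 0, 0, 0, 255]'

```text
time_s: 5.73
tool_pos: [0.4831, 0.0884, 0.2278]
tcp_rot: [-0.704, 0.032, 0.709, 0.033]
ft_force: [0.2, 1.0, -2.0]
opening: 0.0099
```

```bash
python3 g.py 0.4843 0.0895 0.145 1.4795
python3 - <<'E'
from plant import grab_frame
import cv2
f=grab_frame("scene");a=f["color"]
cv2.imwrite("pics/s4.png",cv2.resize(a[60:270,160:360],None,fx=3,fy=2.8,interpolation=cv2.INTER_CUBIC))
f=grab_frame("top");a=f["color"]
cv2.imwrite("pics/t4.png",cv2.resize(a[180:300,120:280],None,fx=4,fy=4,interpolation=cv2.INTER_CUBIC))
E
```

```text
t 5.7333 pos [0.4831 0.0884 0.2278] open 0.0099 F [ 0.2  1.  -2. ] toolx [-0.0075  0.0018 -1.    ] yaw tool y -1.6616
shift cm [ 8.28 -0.11 -0.17]
turn deg 0.03 q6 1.751
```

View pics/s4.png

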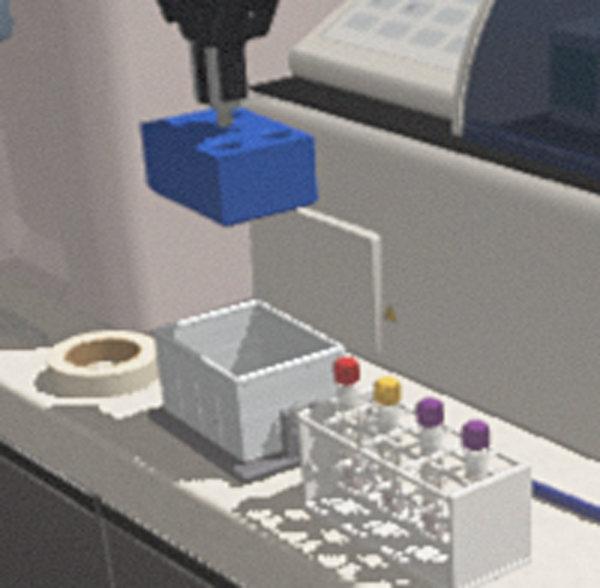

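View pics/t4.png

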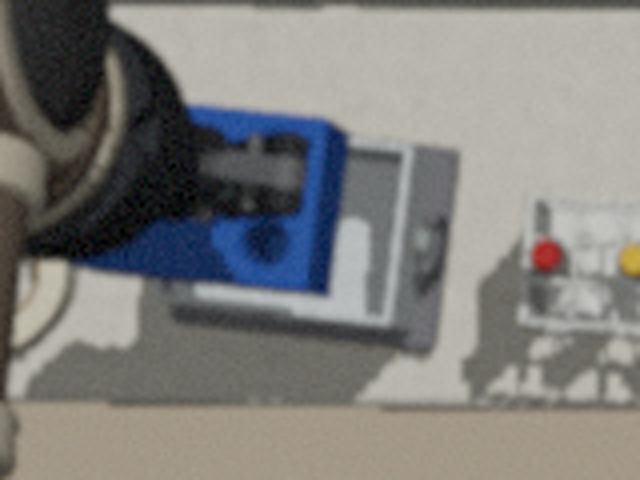

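Call:
drive_tool --moves '[1.5, -0.11, -0.17, 0, 255, 4, -0.11, -0.17, 0, 255, 6, -0.11, -0.17, 0, 255, 7.5, -0.11, -0.17, 0, 255, 8.2, -0.11, -0.17, 0, 255, 8.28, -0.11, -0.17, 0, 255, 8.28, -0.11, -0.17, 0, 255, 8.28, -0.11, -0.17, 0, 255, 8.28, -0.11, -0.17, 0, 255]'

```text
time_s: 6.58
tool_pos: [0.4856, 0.0899, 0.1466]
tcp_rot: [-0.705, 0.031, 0.708, 0.033]
ft_force: [-0.4, -0.5, -1.6]
opening: 0.0098
```

```bash
python3 g.py 0.4843 0.0895 0.0785 1.4795
python3 - <<'E'
from plant import grab_frame
import cv2
f=grab_frame("scene");a=f["color"]
cv2.imwrite("pics/s5.png",cv2.resize(a[110:260,180:330],None,fx=4,fy=4,interpolation=cv2.INTER_CUBIC))
f=grab_frame("top");a=f["color"]
cv2.imwrite("pics/t5.png",cv2.resize(a[180:300,120:280],None,fx=5,fy=5,interpolation=cv2.INTER_CUBIC))
E
```

```text
t 6.5833 pos [0.4856 0.0899 0.1466] open 0.0098 F [-0.4 -0.5 -1.6] toolx [-0.0044  0.0023 -1.    ] yaw tool y -1.6613
shift cm [6.81 0.07 0.1 ]
turn deg 0.05 q6 1.753
```

View pics/s5.png

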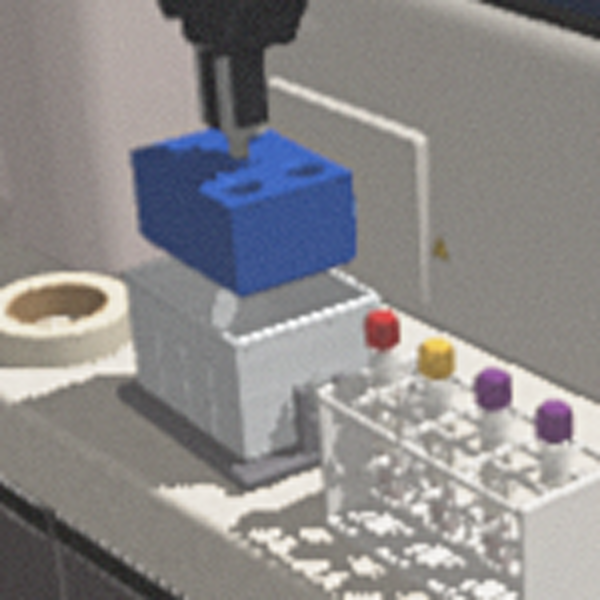

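View pics/t5.png

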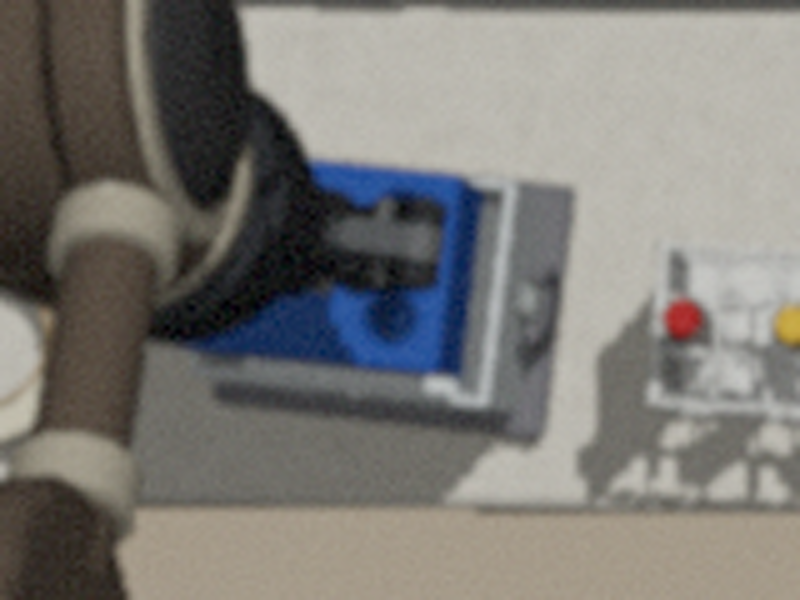

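Run:
```python
from h import *
T,S=pickle.load(open("f.pkl","rb"))
cv=lambda P,u,v,k:(np.array(P,float)+.5)/k-.5+[u,v]
z=.0863
L=np.array([[-.0315,-.0435,z+.045],[.0315,-.0435,z+.045],[-.0315,.0435,z+.045],[-.0315,-.0435,z],[-.0315,.0435,z],[.0315,-.0435,z]])
u=cv([(237,210),(355,170),(132,152),(238,297),(142,238),(355,252)],180,110,4)
p,r=fitpose([(S,L,u)],[.48,.09,-.09]);print(p,r.round(1))
Lt=np.array([[.0315,-.0435,z+.045],[-.0315,-.0435,z+.045]])
p,r=fitpose([(T,Lt,cv([(480,185),(462,375)],120,180,5))],[.48,.09,-.09]);print(p,r.round(1))
# bottom fit with same tops
```

```text
[ 0.48848974  0.09446766 -0.06986432] [[-1.  -1.5]
 [-0.3 -0.8]
 [-0.6 -1. ]
 [ 1.   0.6]
 [-0.4  0.3]
 [ 1.2  2. ]]
[ 0.48248056  0.08231896 -0.06324805] [[ 0.1 -0.8]
 [-0.1  0.8]]
```

Call:
drive_tool --moves '[0.5, 0.07, 0.1, 0.6, 255, 1, 0.07, 0.1, 0.6, 255, 1.4, 0.07, 0.1, 0.6, 255, 1.7, 0.07, 0.1, 0.6, 255, 2, 0.07, 0.1, 0.6, 255, 2.3, 0.07, 0.1, 0.6, 255, 2.6, 0.07, 0.1, 0.6, 255, 2.6, 0.07, 0.1, 0.6, 255, 2.6, 0.07, 0.1, 0.6, 255]'

```text
time_s: 7.43
tool_pos: [0.4839, 0.0894, 0.1201]
tcp_rot: [-0.704, 0.035, 0.708, 0.036]
ft_force: [0.2, -0.8, -0.5]
opening: 0.0098
```

```bash
python3 g.py 0.4843 0.0895 0.0785 1.4795
python3 - <<'E'
from plant import grab_frame
import cv2
f=grab_frame("scene");a=f["color"]
cv2.imwrite("pics/s6.png",cv2.resize(a[110:260,180:330],None,fx=4,fy=4,interpolation=cv2.INTER_CUBIC))
f=grab_frame("top");a=f["color"]
cv2.imwrite("pics/t6.png",cv2.resize(a[180:300,120:280],None,fx=5,fy=5,interpolation=cv2.INTER_CUBIC))
E
```

```text
t 7.4333 pos [0.4839 0.0894 0.1201] open 0.0098 F [ 0.2 -0.8 -0.5] toolx [-0.0055  0.0021 -1.    ] yaw tool y -1.6717
shift cm [ 4.16 -0.01 -0.06]
turn deg -0.55 q6 1.762
```

View pics/s6.png

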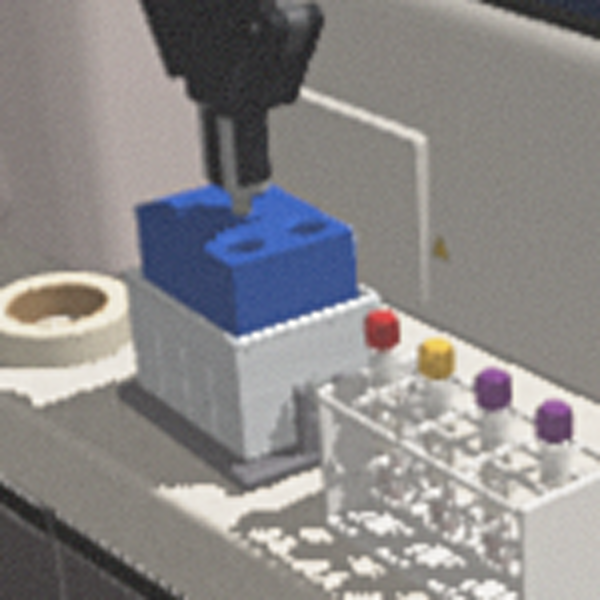

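View pics/t6.png

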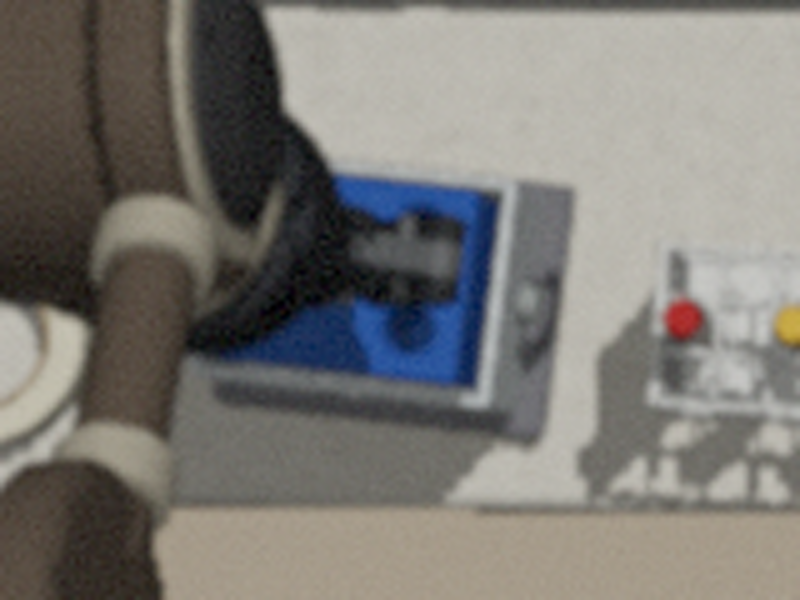

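Call:
drive_tool --moves '[0.5, 0, 0, 0, 255, 1, 0, 0, 0, 255, 1.6, 0, 0, 0, 255, 2.2, 0, 0, 0, 255, 2.8, 0, 0, 0, 255, 3.3, 0, 0, 0, 255, 3.7, 0, 0, 0, 255, 4, 0, 0, 0, 255, 4.1, 0, 0, 0, 255, 4.1, 0, 0, 0, 255, 4.1, 0, 0, 0, 255]'

```text
time_s: 8.45
tool_pos: [0.4843, 0.0895, 0.0796]
tcp_rot: [-0.705, 0.035, 0.708, 0.036]
ft_force: [0.2, 0.6, -0.6]
opening: 0.0101
```

```bash
python3 g.py 0.4843 0.0895 0.0785 1.4795
```

```text
t 8.45 pos [0.4843 0.0895 0.0796] open 0.0101 F [ 0.2  0.6 -0.6] toolx [-0.0044  0.0022 -1.    ] yaw tool y -1.6717
shift cm [ 0.11  0.   -0.  ]
turn deg -0.55 q6 1.762
```

Call:
drive_tool --moves '[0.1, 0, 0, 0, 255, 0.15, 0, 0, 0, 255, 0.15, 0, 0, 0, 255, 0.15, 0, 0, 0, 150, 0.15, 0, 0, 0, 130, 0.15, 0, 0, 0, 130, -0.5, 0, 0, 0, 130, -3, 0, 0, 0, 100, -7, 0, 0, 0, 0, -11, 0, 0, 0, 0, -14, 0, 0, 0, 0, -14, 0, 0, 0, 0]'

```text
time_s: 9.45
tool_pos: [0.4904, 0.0898, 0.228]
tcp_rot: [0.71, -0.034, -0.702, -0.037]
ft_force: [1.2, -0.4, 0.9]
opening: 0.0852
```

```bash
python3 g.py 0.4711 -0.0235 0.20 -0.047
```

```text
t 9.45 pos [0.4904 0.0898 0.228 ] open 0.0852 F [ 1.2 -0.4  0.9] toolx [ 0.0112  0.0037 -0.9999] yaw tool y -1.6715
shift cm [ 2.74 11.48  0.81]
turn deg 86.92 q6 1.762
```

Call:
drive_tool --moves '[0, 2, 0, -7, 0, 0, 4, 0, -14, 0, 0, 6, 0, -21, 0, 0, 8, 0, -28, 0, 0, 10, 0, -35, 0, 0, 11.48, 0.81, -42, 0, 0, 11.48, 0.81, -49, 0, 0, 11.48, 0.81, -56, 0, 0, 11.48, 0.81, -63, 0, 0, 11.48, 0.81, -70, 0, 0, 11.48, 0.81, -77, 0, 0, 11.48, 0.81, -84, 0]'

```text
time_s: 10.45
tool_pos: [0.4705, -0.0237, 0.2273]
tcp_rot: [0.551, 0.446, -0.543, 0.449]
ft_force: [-0.1, 0.2, -0.4]
opening: 0.0855
```

```bash
python3 - <<'E'
from plant import grab_frame
import cv2
f=grab_frame("scene");a=f["color"]
cv2.imwrite("pics/s7.png",cv2.resize(a[110:260,180:330],None,fx=4,fy=4,interpolation=cv2.INTER_CUBIC))
f=grab_frame("top");a=f["color"]
cv2.imwrite("pics/t7.png",cv2.resize(a[180:300,140:300],None,fx=5,fy=5,interpolation=cv2.INTER_CUBIC))
E
python3 g.py 0.4711 -0.0235 0.20 -0.047
```

```text
t 10.55 pos [ 0.4705 -0.0237  0.2273] open 0.0855 F [-0.5 -0.3 -0.6] toolx [ 0.011   0.0037 -0.9999] yaw tool y -0.2058
shift cm [ 2.73  0.02 -0.01]
turn deg -9.1 q6 0.057
```

View pics/s7.png

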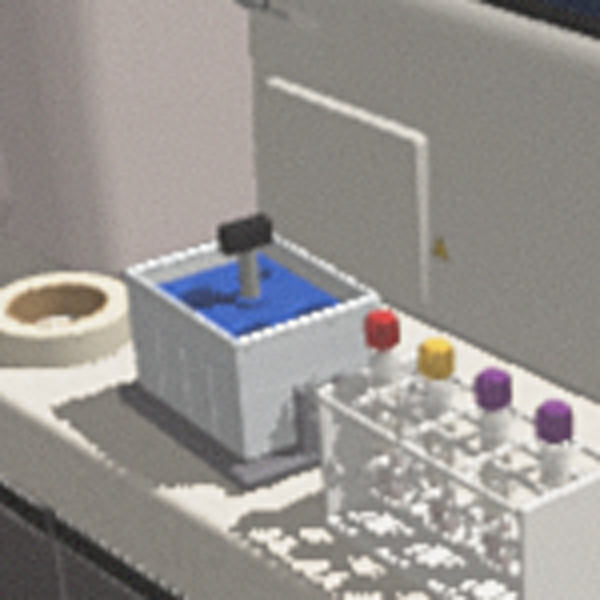

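View pics/t7.png

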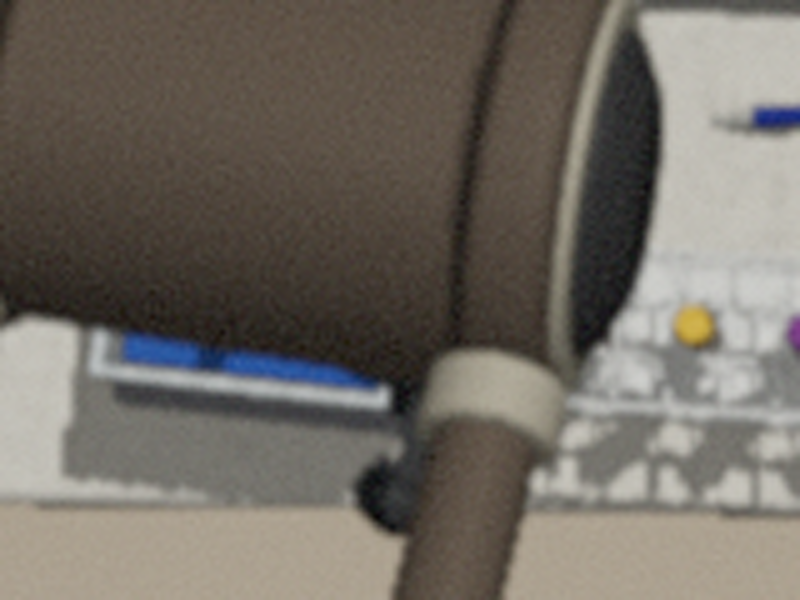

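```bash
python3 - <<'E'
from h import *
T,S=pickle.load(open("f.pkl","rb"))
cv=lambda P,u,v,k:(np.array(P,float)+.5)/k-.5+[u,v]
for q in cv([(382,329),(436,358),(492,390),(554,422)],180,110,4): print(ray(S,q,.0905))
# holes expected in scene for insert pose
p=np.array([.4843,.0895]);w=-.101;R=np.array([[np.cos(w),-np.sin(w)],[np.sin(w),np.cos(w)]])
for sx,sy in ((1,1),(1,-1),(-1,1),(-1,-1)):
    h=p+R@[.016*sx,.026*sy]; print(sx,sy,h.round(4),(proj(S,[*h,.063])-[180,110])*4,(proj(T,[*h,.063])-[140,180])*5)
b=[proj(S,[*(p+R@[x,0]),.096]) for x in(-.013,.013)];print("bar S",(np.array(b)-[180,110])*4)
E
python3 g.py
```

```text
[ 0.47283538 -0.02016713  0.0905    ]
[ 0.47104437 -0.05692384  0.0905    ]
[ 0.46816598 -0.09430852  0.0905    ]
[ 0.46708318 -0.13132095  0.0905    ]
1 1 [0.5028 0.1138] [251.43034604 272.81729489] [189.71784992 225.55241141]
1 -1 [0.4976 0.062 ] [310.45911252 309.35995848] [341.32174956 243.0003054 ]
-1 1 [0.471 0.117] [192.2796867  291.18543002] [176.87703824 318.87357996]
-1 -1 [0.4658 0.0652] [250.17135344 328.99656412] [328.8784398  336.45027584]
bar S [[219.85252061 241.66805663]
 [269.25111948 226.87434737]]
t 10.55 pos [ 0.4705 -0.0237  0.2273] open 0.0855 F [-0.5 -0.3 -0.6] toolx [ 0.011   0.0037 -0.9999] yaw tool y -0.2058
```

```bash
python3 g.py 0.4718 -0.0222 0.14 -0.047
```

```text
t 10.55 pos [ 0.4705 -0.0237  0.2273] open 0.0855 F [-0.5 -0.3 -0.6] toolx [ 0.011   0.0037 -0.9999] yaw tool y -0.2058
shift cm [ 8.73  0.01 -0.12]
turn deg -9.1 q6 0.057
```

Call:
drive_tool --moves '[1, 0.01, -0.12, -5, 0, 3, 0.01, -0.12, -9.1, 0, 5, 0.01, -0.12, -9.1, 0, 7, 0.01, -0.12, -9.1, 0, 8.2, 0.01, -0.12, -9.1, 0, 8.7, 0.01, -0.12, -9.1, 0, 8.73, 0.01, -0.12, -9.1, 0, 8.73, 0.01, -0.12, -9.1, 0, 8.73, 0.01, -0.12, -9.1, 0]'

```text
time_s: 11.3
tool_pos: [0.4728, -0.0223, 0.1411]
tcp_rot: [0.516, 0.486, -0.508, 0.49]
ft_force: [0.2, -0.1, -0.2]
opening: 0.0853
```

```bash
python3 g.py 0.4718 -0.0222 0.073 -0.047
python3 - <<'E'
from plant import grab_frame
import cv2
f=grab_frame("scene");a=f["color"]
cv2.imwrite("pics/s8.png",cv2.resize(a[110:260,200:350],None,fx=4,fy=4,interpolation=cv2.INTER_CUBIC))
f=grab_frame("top");a=f["color"]
cv2.imwrite("pics/t8.png",cv2.resize(a[180:300,140:300],None,fx=5,fy=5,interpolation=cv2.INTER_CUBIC))
E
```

```text
t 11.3 pos [ 0.4728 -0.0223  0.1411] open 0.0853 F [ 0.2 -0.1 -0.2] toolx [ 0.013   0.0034 -0.9999] yaw tool y -0.0478
shift cm [ 6.81 -0.19  0.02]
turn deg -0.05 q6 -0.099
```

View pics/s8.png

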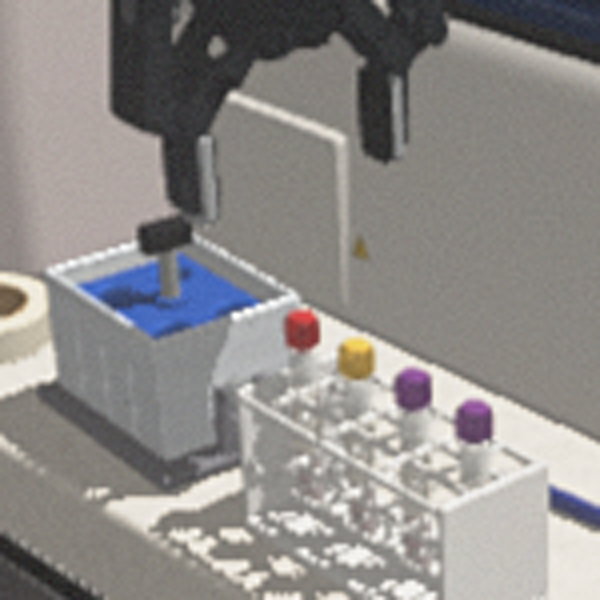

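View pics/t8.png

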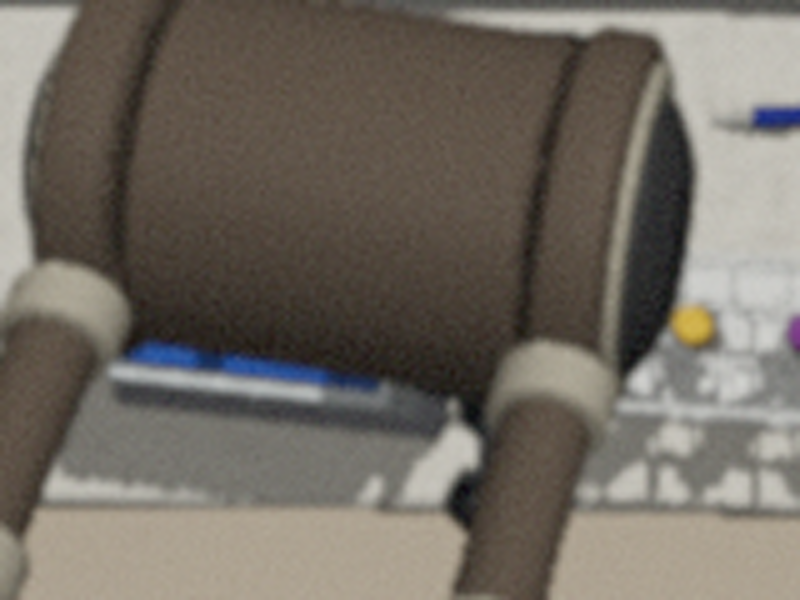

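Call:
drive_tool --moves '[1, -0.1, 0, 0, 0, 3, -0.15, 0, 0, 0, 5, -0.15, 0, 0, 0, 6.2, -0.15, 0, 0, 0, 6.7, -0.15, 0, 0, 0, 6.8, -0.15, 0, 0, 0, 6.8, -0.15, 0, 0, 0, 6.8, -0.15, 0, 0, 0]'

```text
time_s: 12.07
tool_pos: [0.4732, -0.0221, 0.074]
tcp_rot: [0.516, 0.485, -0.507, 0.491]
ft_force: [0.2, -0.3, 0.3]
opening: 0.0855
```

```bash
python3 g.py 0.4718 -0.0222 0.073 -0.047
python3 - <<'E'
from plant import grab_frame
import cv2
f=grab_frame("scene");a=f["color"]
cv2.imwrite("pics/s9.png",cv2.resize(a[110:260,200:350],None,fx=4,fy=4,interpolation=cv2.INTER_CUBIC))
E
```

```text
t 12.0667 pos [ 0.4732 -0.0221  0.074 ] open 0.0855 F [ 0.2 -0.3  0.3] toolx [ 0.0152  0.0031 -0.9999] yaw tool y -0.0475
shift cm [ 0.1  -0.14  0.01]
turn deg -0.03 q6 -0.1
```

View pics/s9.png

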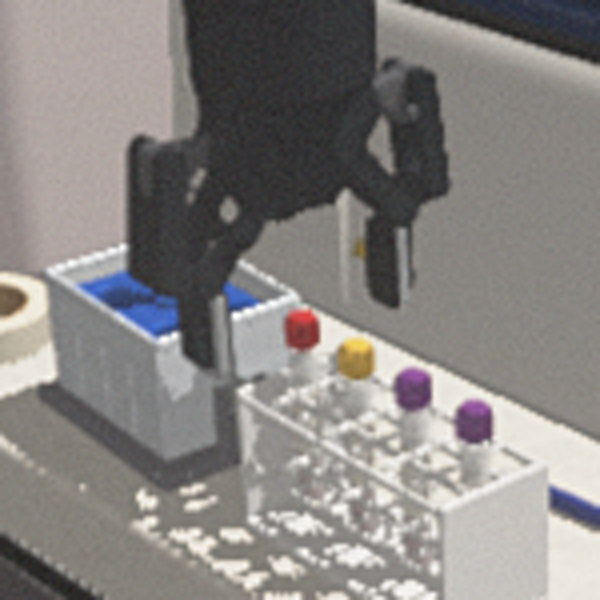

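Run:
```python
from h import *
T,S=pickle.load(open("f.pkl","rb"))
for X in ([.4732,-.0221,.0905],[.4718,-.0222,.0905],[.4732,-.0221,.087],[.4732+.0427,-.0221-.002,.087],[.4732-.0427,-.0221+.002,.087]): print(X,(proj(S,X)-[200,110])*4)
```

```text
[0.4732, -0.0221, 0.0905] [304.10900433 328.64558836]
[0.4718, -0.0222, 0.0905] [301.69834531 329.76260857]
[0.4732, -0.0221, 0.087] [304.55581124 336.13165426]
[0.5159, -0.024100000000000003, 0.087] [383.5340865  306.42316616]
[0.4305, -0.0201, 0.087] [221.45204018 367.39198992]
```

Call:
drive_tool --moves '[0.1, -0.14, 0, 0, 100, 0.1, -0.14, 0, 0, 180, 0.1, -0.14, 0, 0, 255, 0.1, -0.14, 0, 0, 255, 0.1, -0.14, 0, 0, 255, 0.1, -0.14, 0, 0, 255, 0.1, -0.14, 0, 0, 255, 0.1, -0.14, 0, 0, 255, 0.1, -0.14, 0, 0, 255, 0.1, -0.14, 0, 0, 255]'

```text
time_s: 12.95
tool_pos: [0.472, -0.0221, 0.0734]
tcp_rot: [0.516, 0.485, -0.507, 0.491]
ft_force: [-0.4, 0.6, 2.2]
opening: 0.0129
```

```bash
python3 g.py
python3 - <<'E'
from plant import grab_frame
import cv2
f=grab_frame("scene");a=f["color"]
cv2.imwrite("pics/s10.png",cv2.resize(a[110:260,200:350],None,fx=4,fy=4,interpolation=cv2.INTER_CUBIC))
E
```

```text
t 12.95 pos [ 0.472  -0.0221  0.0734] open 0.0129 F [-0.4  0.6  2.2] toolx [ 0.0156  0.003  -0.9999] yaw tool y -0.0475
```

View pics/s10.png

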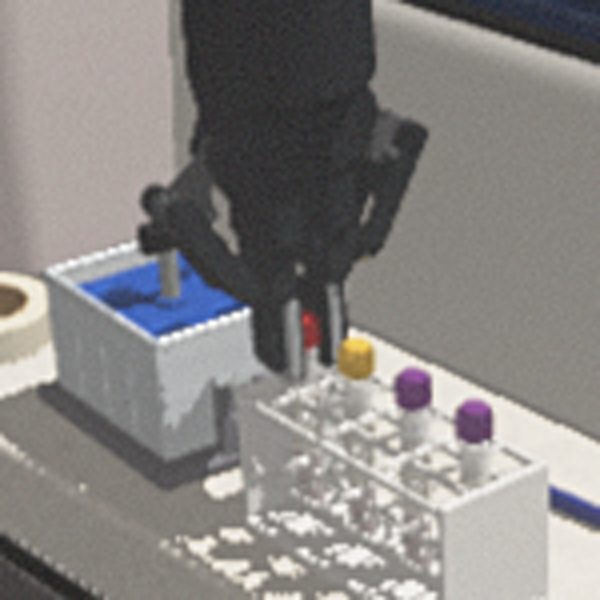

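Call:
drive_tool --moves '[-0.5, 0, 0, 0, 255, -1.5, 0, 0, 0, 255, -3.5, 0, 0, 0, 255, -6, 0, 0, 0, 255, -8.5, 0, 0, 0, 255, -10.5, 0, 0, 0, 255, -11.6, 0, 0, 0, 255, -12, 0, 0, 0, 255, -12, 0, 0, 0, 255, -12, 0, 0, 0, 255, -12, 0, 0, 0, 255, -12, 0, 0, 0, 255]'

```text
time_s: 14.0
tool_pos: [0.469, -0.0223, 0.1918]
tcp_rot: [0.516, 0.486, -0.508, 0.49]
ft_force: [0.3, -0.1, 0.8]
opening: 0.0128
```

```bash
python3 g.py 0.4658 0.0652 0.193 -0.101
python3 - <<'E'
from plant import grab_frame
import cv2
f=grab_frame("scene");a=f["color"]
cv2.imwrite("pics/s11.png",cv2.resize(a[80:230,200:350],None,fx=4,fy=4,interpolation=cv2.INTER_CUBIC))
E
```

```text
t 14.0 pos [ 0.469  -0.0223  0.1918] open 0.0128 F [ 0.3 -0.1  0.8] toolx [ 0.0125  0.0035 -0.9999] yaw tool y -0.0475
shift cm [-0.09 -0.74 -8.73]
turn deg 3.06 q6 -0.099
```

View pics/s11.png

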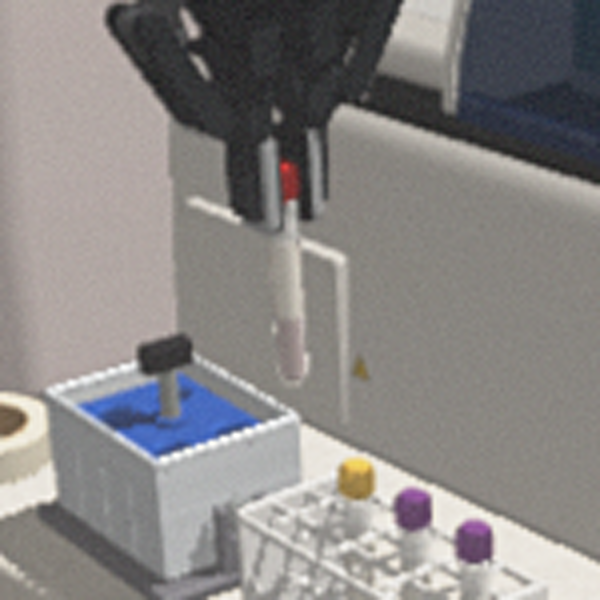

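```bash
cat > ov.py <<'E'
import sys
from h import *
from plant import grab_frame
p=np.array([float(sys.argv[2]),float(sys.argv[3])]);w=float(sys.argv[4]);R=np.array([[np.cos(w),-np.sin(w)],[np.sin(w),np.cos(w)]])
k=8
for n,(x0,y0,x1,y1) in (("scene",(205,150,285,225)),("top",(150,195,245,265))):
    f=grab_frame(n);a=cv2.resize(f["color"][y0:y1,x0:x1],None,fx=k,fy=k,interpolation=cv2.INTER_CUBIC)
    def dr(pts,col,closed=True):
        q=((proj(f,np.array(pts))-[x0,y0]+.5)*k-.5).round().astype(np.int32); cv2.polylines(a,[q],closed,col,1)
    t=np.linspace(0,2*np.pi,40)
    for sx,sy in ((1,1),(1,-1),(-1,1),(-1,-1)):
        c=p+R@[.016*sx,.026*sy]; dr([[c[0]+.008*np.cos(s),c[1]+.008*np.sin(s),.063] for s in t],(0,255,0))
    dr([[*(p+R@[x,y]),.063] for x,y in((.0315,.0435),(.0315,-.0435),(-.0315,-.0435),(-.0315,.0435))],(0,255,255))
    dr([[*(p+R@[x,y]),.103] for x,y in((.013,.0055),(.013,-.0055),(-.013,-.0055),(-.013,.0055))],(255,0,255))
    cv2.imwrite(f"pics/{sys.argv[1]}_{n}.png",a)
E
python3 ov.py o1 .4843 .0895 -.101
```

```text
(no output)
```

View pics/o1_scene.png

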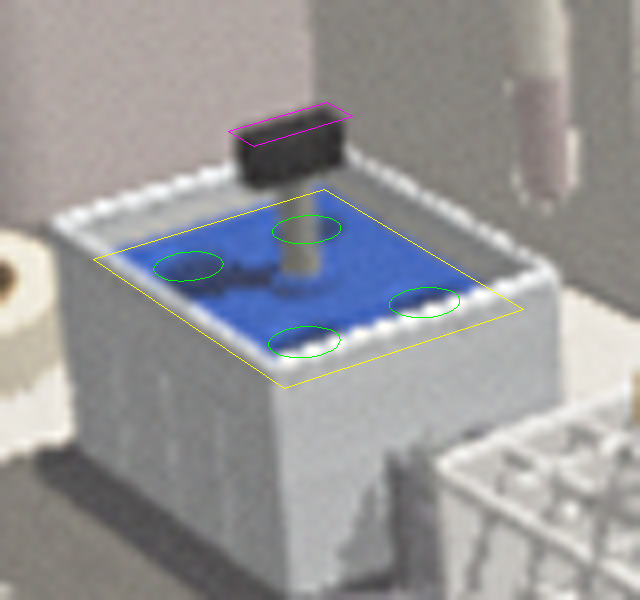

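View pics/o1_top.png

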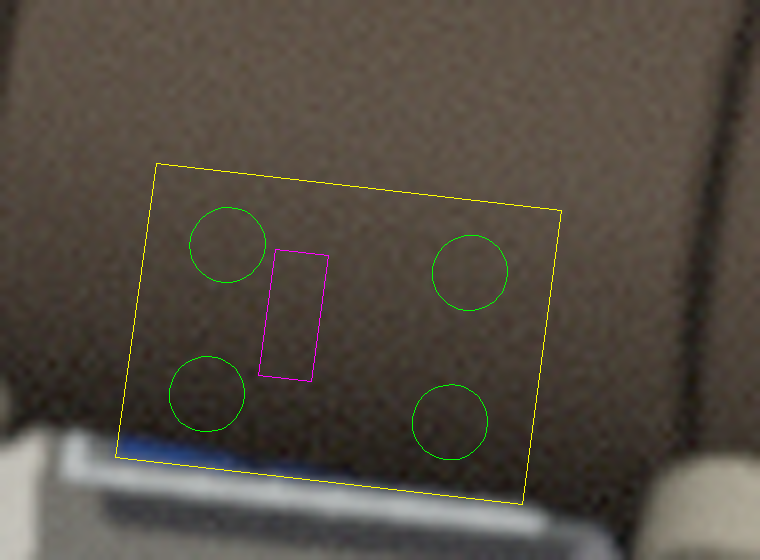

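```bash
cat > tb.py <<'E'
import sys
from h import *
from plant import grab_frame,observe
# tb.py name dTCPz(grasp: TCP minus tube bottom)  box
o=observe();R=Ro.from_quat(o["tcp_rot"]).as_matrix();L=float(sys.argv[2]); n=sys.argv[3];x0,y0,x1,y1=map(int,sys.argv[4:8]);k=6
f=grab_frame(n);a=cv2.resize(f["color"][y0:y1,x0:x1],None,fx=k,fy=k,interpolation=cv2.INTER_CUBIC)
t=np.linspace(0,2*np.pi,40);tip=o["tool_pos"]+R[:,0]*L
print("tip",tip)
for h,r,c in ((0,.0062,(0,255,0)),(.003,.0062,(0,255,0)),(.078,.0062,(0,255,0)),(.078,.0075,(255,255,0)),(.093,.0075,(255,255,0))):
    P=np.array([tip-R[:,0]*h+r*(R[:,1]*np.cos(s)+R[:,2]*np.sin(s)) for s in t])
    cv2.polylines(a,[((proj(f,P)-[x0,y0]+.5)*k-.5).round().astype(np.int32)],True,c,1)
cv2.imwrite(f"pics/{sys.argv[1]}.png",a)
E
python3 tb.py tb1 .0684 scene 230 100 310 190
```

```text
tip [ 0.47053934 -0.0221638   0.1240003 ]
```

View pics/tb1.png

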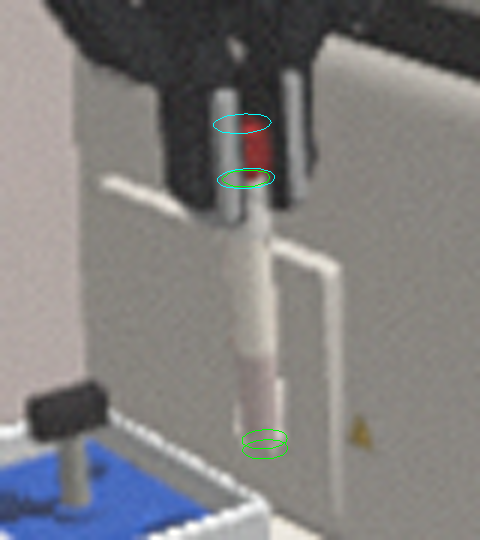

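Call:
drive_tool --moves '[0, 0, 2, 0, 255, 0, 0, 5, 0, 255, 0, 0, 8, 0, 255, 0, 0, 11, 0, 255, 0, 0, 14, 0, 255, 0, 0, 17, 0, 255, 0, 0, 19, 0, 255, 0, 0, 20, 0, 255, 0, 0, 20, 0, 255, 0, 0, 20, 0, 255, 0, 0, 20, 0, 255, 0, 0, 20, 0, 255]'

```text
time_s: 15.2
tool_pos: [0.4602, -0.2208, 0.1916]
tcp_rot: [0.516, 0.486, -0.507, 0.491]
ft_force: [-1.6, 0.2, -0.7]
opening: 0.0129
```

```bash
python3 g.py; python3 ov.py o2 .4843 .0895 -.101;python3 tb.py tb2 .0684 scene 310 100 440 220
```

```text
t 15.2 pos [ 0.4602 -0.2208  0.1916] open 0.0129 F [-1.6  0.2 -0.7] toolx [ 0.0137  0.004  -0.9999] yaw tool y -0.0461
tip [ 0.46131938 -0.22075221  0.12338097]
```

View pics/o2_top.png

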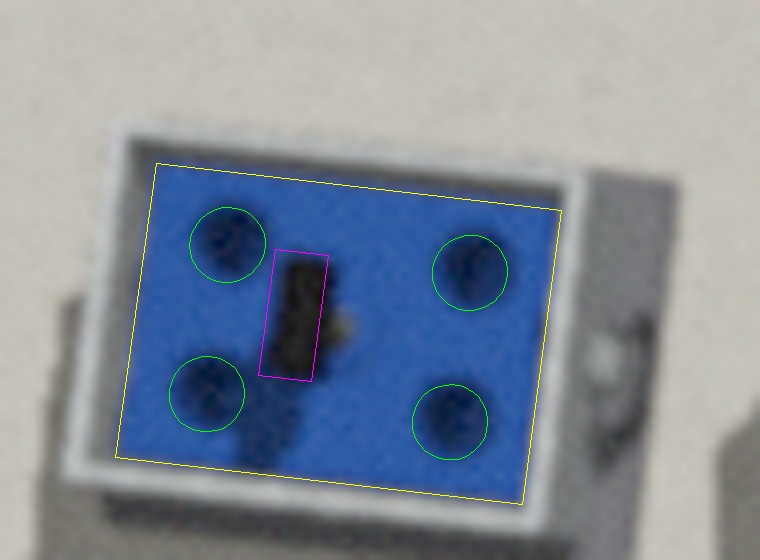

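View pics/tb2.png

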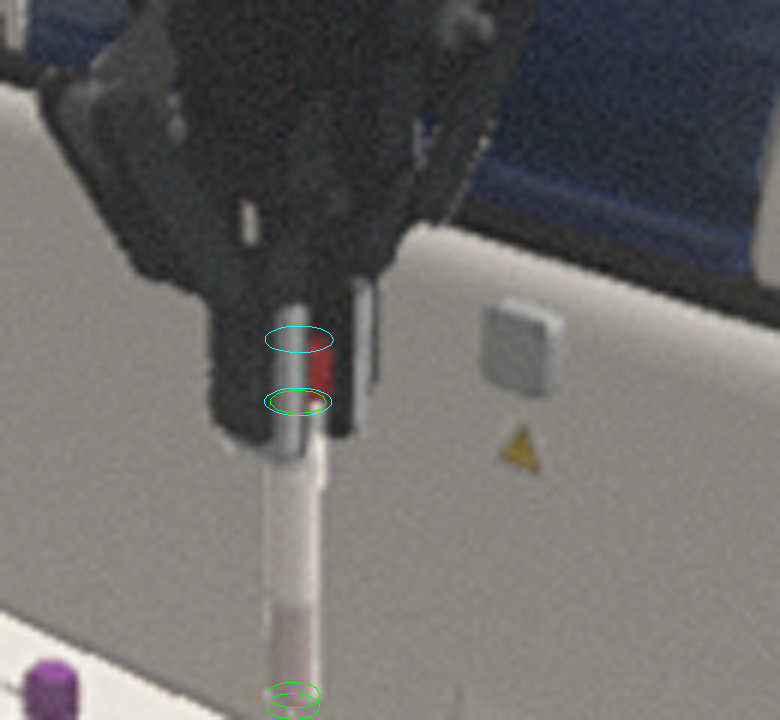

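```bash
python3 g.py .4701 .1172 .1916 -.101
```

```text
t 15.35 pos [ 0.4604 -0.2212  0.1918] open 0.0127 F [-0.7  0.7 -0.2] toolx [ 0.0141  0.0034 -0.9999] yaw tool y -0.046
shift cm [  0.15  -0.59 -33.85]
turn deg 3.15 q6 -0.499
```

Call:
drive_tool --moves '[0, 0, -2, 0.5, 255, 0, 0, -5, 1, 255, 0, -0.1, -9, 1.5, 255, 0, -0.2, -13, 2, 255, 0, -0.3, -17, 2.5, 255, 0, -0.4, -21, 3, 255, 0, -0.5, -25, 3.15, 255, 0, -0.5, -28.5, 3.15, 255, 0, -0.59, -31.5, 3.15, 255, 0, -0.59, -33.3, 3.15, 255, 0, -0.59, -33.85, 3.15, 255, 0, -0.59, -33.85, 3.15, 255]'

```text
time_s: 16.35
tool_pos: [0.4698, 0.1188, 0.1933]
tcp_rot: [0.528, 0.473, -0.519, 0.478]
ft_force: [-0.1, -0.2, 0.0]
opening: 0.0129
```

Call:
drive_tool --moves '[0, 0, 0, 0, 255, 0, 0, 0, 0, 255, 0, 0, 0, 0, 255]'

```text
time_s: 16.6
tool_pos: [0.4698, 0.1177, 0.1932]
tcp_rot: [0.529, 0.472, -0.52, 0.477]
ft_force: [-1.1, 0.0, 0.8]
opening: 0.0125
```

```bash
python3 g.py .4701 .1172 .138 -.101
```

```text
t 16.6 pos [0.4698 0.1177 0.1932] open 0.0125 F [-1.1  0.   0.8] toolx [ 0.0142  0.0031 -0.9999] yaw tool y -0.0989
shift cm [ 5.52 -0.04  0.07]
turn deg 0.12 q6 0.253
```

Call:
drive_tool --moves '[1, -0.04, 0.07, 0, 255, 2.5, -0.04, 0.07, 0, 255, 4, -0.04, 0.07, 0, 255, 5, -0.04, 0.07, 0, 255, 5.3, -0.04, 0.07, 0, 255, 5.3, -0.04, 0.07, 0, 255, 5.3, -0.04, 0.07, 0, 255, 5.3, -0.04, 0.07, 0, 255]'

```text
time_s: 17.27
tool_pos: [0.4709, 0.1172, 0.1409]
tcp_rot: [0.529, 0.472, -0.519, 0.477]
ft_force: [-0.9, -0.6, 0.9]
opening: 0.0131
```

```bash
python3 g.py .4701 .1172 .093 -.101;  python3 tb.py tb3 .0684 scene 185 90 285 190; python3 tb.py tb3t .0684 top 140 190 250 270
```

```text
t 17.2667 pos [0.4709 0.1172 0.1409] open 0.0131 F [-0.9 -0.6  0.9] toolx [ 0.0157  0.0033 -0.9999] yaw tool y -0.0991
shift cm [ 4.79 -0.15  0.03]
turn deg 0.11 q6 0.252
tip [0.47194462 0.11740119 0.07251512]
tip [0.47201922 0.11750133 0.07265548]
```

View pics/tb3.png

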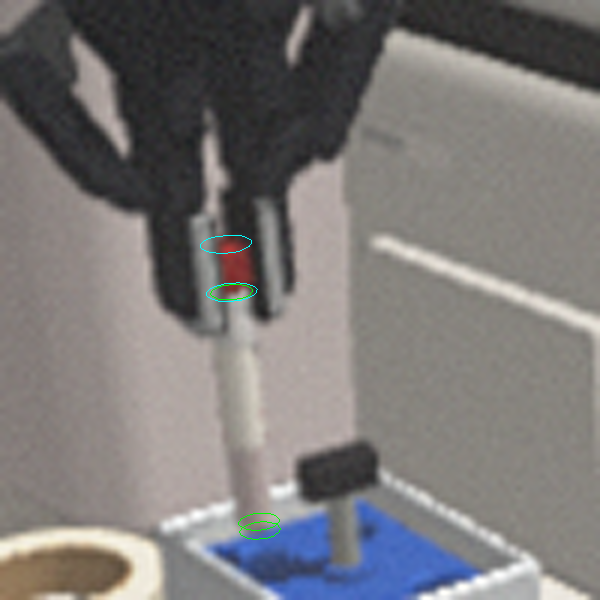

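View pics/tb3t.png

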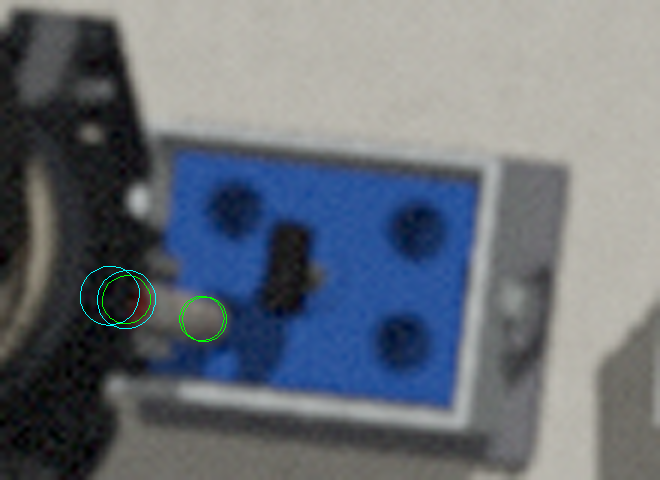

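```bash
python3 g.py .4702 .1162 .125 -.101;python3 g.py .4702 .1162 .093 -.101
```

```text
t 17.3667 pos [0.4709 0.1173 0.1411] open 0.0131 F [ 0.6 -0.2  0.4] toolx [ 0.0161  0.0033 -0.9999] yaw tool y -0.0989
shift cm [ 1.6  -0.08  0.12]
turn deg 0.12 q6 0.252
t 17.3667 pos [0.4709 0.1173 0.1411] open 0.0131 F [ 0.6 -0.2  0.4] toolx [ 0.0161  0.0033 -0.9999] yaw tool y -0.0989
shift cm [ 4.8  -0.13  0.14]
turn deg 0.12 q6 0.252
```

Call:
drive_tool --moves '[0, -0.08, 0.12, 0, 255, 0, -0.08, 0.12, 0, 255, 0.3, -0.08, 0.12, 0, 255, 0.6, -0.08, 0.12, 0, 255, 0.9, -0.09, 0.12, 0, 255, 1.2, -0.09, 0.12, 0, 255, 1.5, -0.09, 0.12, 0, 255, 1.7, -0.09, 0.12, 0, 255, 1.7, -0.09, 0.12, 0, 255, 1.7, -0.09, 0.12, 0, 255]'

```text
time_s: 18.2
tool_pos: [0.47, 0.1162, 0.1238]
tcp_rot: [0.529, 0.472, -0.519, 0.478]
ft_force: [-0.5, 0.3, -0.0]
opening: 0.0133
```

```bash
python3 g.py .4702 .1162 .093 -.101;  python3 tb.py tb4 .0684 scene 185 90 285 190; python3 tb.py tb4t .0684 top 140 190 250 270
```

```text
t 18.2 pos [0.47   0.1162 0.1238] open 0.0133 F [-0.5  0.3 -0. ] toolx [ 0.0155  0.0033 -0.9999] yaw tool y -0.0989
shift cm [ 3.08 -0.03  0.02]
turn deg 0.12 q6 0.25
tip [0.47106723 0.11646791 0.05542754]
tip [0.47119458 0.11647047 0.05557777]
```

View pics/tb4t.png

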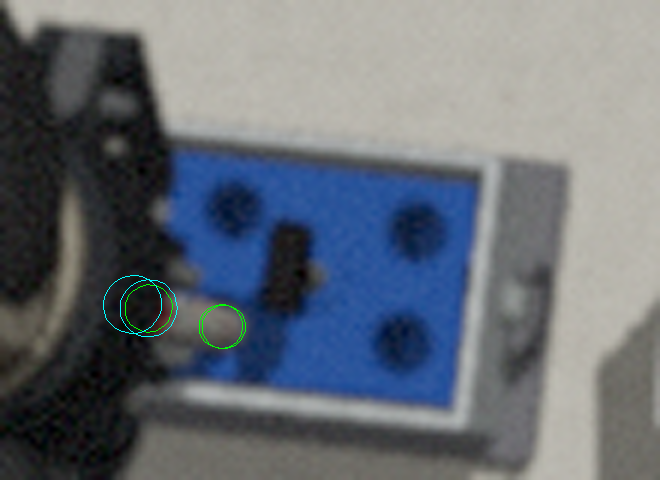

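View pics/tb4.png

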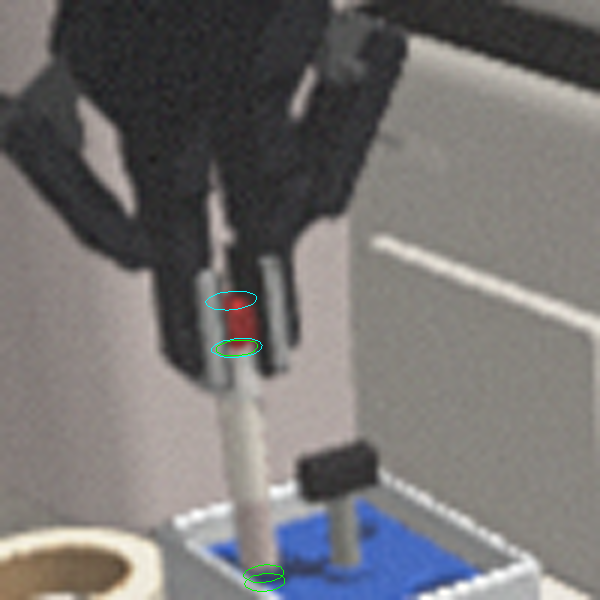

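Call:
drive_tool --moves '[0.3, -0.01, 0, 0, 255, 0.7, -0.01, 0, 0, 255, 1.1, -0.01, 0.01, 0, 255, 1.5, -0.02, 0.01, 0, 255, 1.9, -0.02, 0.02, 0, 255, 2.3, -0.02, 0.02, 0, 255, 2.7, -0.03, 0.02, 0, 255, 3, -0.03, 0.02, 0, 255, 3.1, -0.03, 0.02, 0, 255, 3.1, -0.03, 0.02, 0, 255]'

```text
time_s: 19.13
tool_pos: [0.4702, 0.1162, 0.0927]
tcp_rot: [0.529, 0.472, -0.519, 0.477]
ft_force: [0.5, 0.2, -0.6]
opening: 0.0133
```

```bash
python3 g.py .4702 .1162 .090 -.101;  python3 tb.py tb5 .0684 scene 185 90 285 190
```

```text
t 19.1333 pos [0.4702 0.1162 0.0927] open 0.0133 F [ 0.5  0.2 -0.6] toolx [ 0.0154  0.0032 -0.9999] yaw tool y -0.0989
shift cm [ 0.27  0.   -0.  ]
turn deg 0.12 q6 0.25
tip [0.47120623 0.11639548 0.02430277]
```

View pics/tb5.png

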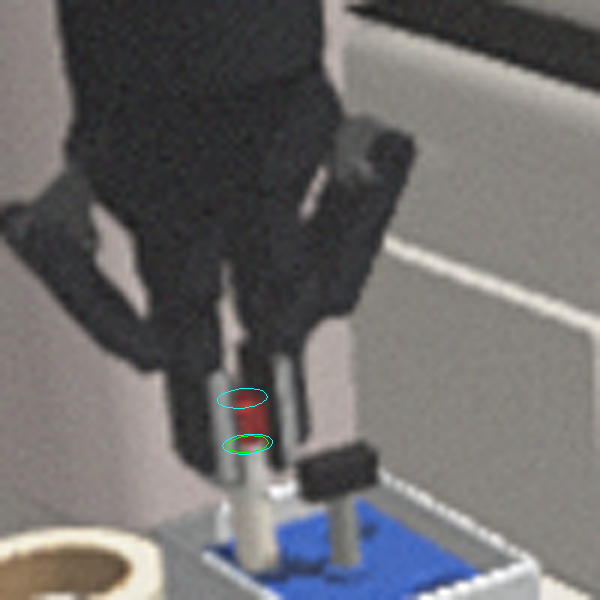

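Call:
drive_tool --moves '[0.2, 0, 0, 0, 255, 0.35, 0, 0, 0, 255, 0.4, 0, 0, 0, 255, 0.4, 0, 0, 0, 200, 0.4, 0, 0, 0, 130, 0.4, 0, 0, 0, 100, 0.4, 0, 0, 0, 100, 0.4, 0, 0, 0, 100, -0.5, 0, 0, 0, 100, -2.5, 0, 0, 0, 80, -5.5, 0, 0, 0, 0, -9, 0, 0, 0, 0]'

```text
time_s: 20.18
tool_pos: [0.4669, 0.1156, 0.1825]
tcp_rot: [0.527, 0.473, -0.521, 0.477]
ft_force: [1.0, 0.2, 0.6]
opening: 0.0799
```

Call:
drive_tool --moves '[-1, 0, 0, 0, 0, -1, 0, 0, 0, 0, -1, 0, 0, 0, 0, -1, 0, 0, 0, 0]'

```text
time_s: 20.52
tool_pos: [0.4657, 0.1154, 0.1915]
tcp_rot: [0.527, 0.473, -0.521, 0.476]
ft_force: [-0.3, 0.5, 0.4]
opening: 0.0856
```

```bash
python3 g.py .4695 -.0595 .17 -.047;  python3 tb.py tb6 .0684 scene 185 110 285 210;python3 ov.py o3 .4843 .0887 -.101
```

```text
t 20.5167 pos [0.4657 0.1154 0.1915] open 0.0856 F [-0.3  0.5  0.4] toolx [ 0.0087  0.0021 -1.    ] yaw tool y -0.0989
shift cm [ 2.11  2.09 17.37]
turn deg -2.97 q6 0.25
tip [0.46627888 0.11551502 0.12308651]
```

View pics/tb6.png

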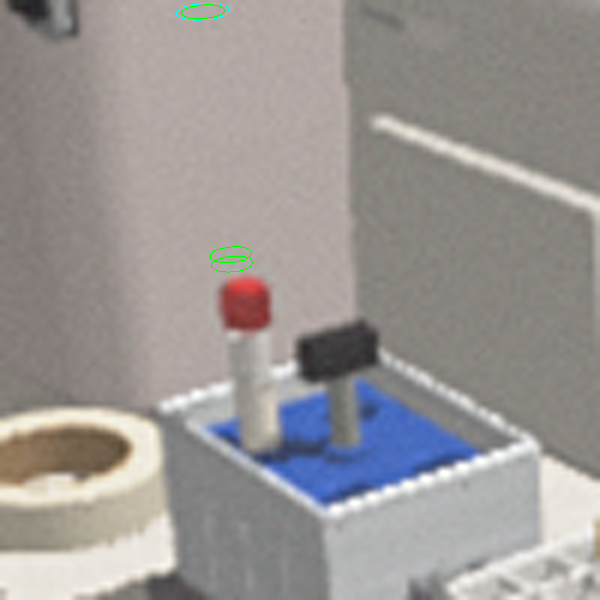

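View pics/o3_top.png

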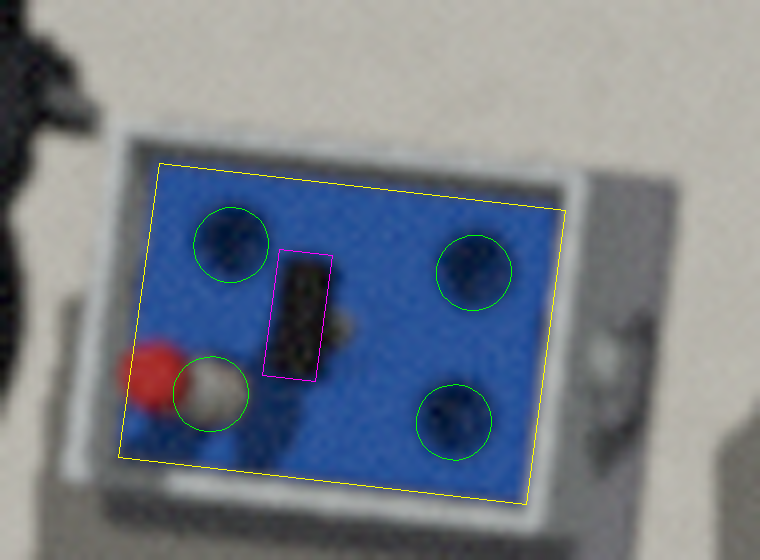

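```bash
python3 g.py .4702 -.0593 .15 -.047
```

```text
t 20.6667 pos [0.4655 0.1153 0.1908] open 0.0854 F [-0.5 -0.7  0.4] toolx [ 0.0074  0.002  -1.    ] yaw tool y -0.0989
shift cm [ 4.05  2.17 17.34]
turn deg -2.97 q6 0.25
```

Call:
drive_tool --moves '[0, 0.3, 2, -1, 0, 0, 0.6, 5, -2, 0, 0, 1, 8.5, -2.97, 0, 0, 1.5, 12, -2.97, 0, 0, 2, 15, -2.97, 0, 1, 2.17, 17, -2.97, 0, 2.5, 2.17, 17.34, -2.97, 0, 3.8, 2.17, 17.34, -2.97, 0, 4.05, 2.17, 17.34, -2.97, 0, 4.05, 2.17, 17.34, -2.97, 0, 4.05, 2.17, 17.34, -2.97, 0, 4.05, 2.17, 17.34, -2.97, 0]'

```text
time_s: 21.67
tool_pos: [0.4708, -0.059, 0.1505]
tcp_rot: [0.514, 0.487, -0.509, 0.49]
ft_force: [0.2, 0.3, 0.5]
opening: 0.0856
```

```bash
python3 g.py .4702 -.0593 .073 -.047
```

```text
t 21.6667 pos [ 0.4708 -0.059   0.1505] open 0.0856 F [0.2 0.3 0.5] toolx [ 0.0081  0.0018 -1.    ] yaw tool y -0.0464
shift cm [ 7.75 -0.12  0.04]
turn deg 0.04 q6 -0.175
```

Call:
drive_tool --moves '[1, -0.1, 0.04, 0, 0, 3, -0.12, 0.04, 0, 0, 5, -0.12, 0.04, 0, 0, 6.7, -0.12, 0.04, 0, 0, 7.5, -0.12, 0.04, 0, 0, 7.75, -0.12, 0.04, 0, 0, 7.75, -0.12, 0.04, 0, 0, 7.75, -0.12, 0.04, 0, 0, 7.75, -0.12, 0.04, 0, 0]'

```text
time_s: 22.42
tool_pos: [0.4713, -0.0595, 0.0741]
tcp_rot: [0.514, 0.486, -0.508, 0.491]
ft_force: [-0.6, -0.5, -0.0]
opening: 0.0852
```

```bash
python3 g.py .4702 -.0593 .073 -.047
python3 - <<'E'
from plant import grab_frame
import cv2
f=grab_frame("scene");a=f["color"]
cv2.imwrite("pics/s12.png",cv2.resize(a[110:260,220:370],None,fx=4,fy=4,interpolation=cv2.INTER_CUBIC))
E
```

```text
t 22.4167 pos [ 0.4713 -0.0595  0.0741] open 0.0852 F [-0.6 -0.5 -0. ] toolx [ 0.0106  0.0013 -0.9999] yaw tool y -0.0462
shift cm [ 0.11 -0.12 -0.01]
turn deg 0.04 q6 -0.177
```

View pics/s12.png

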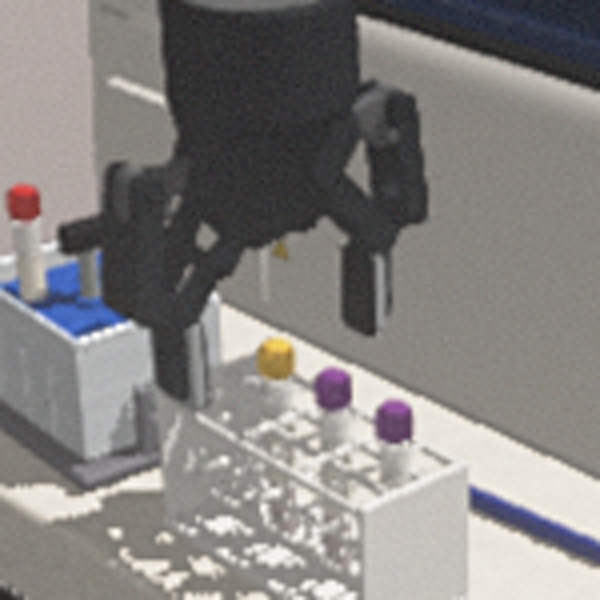

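Aligned as for the red tube; close.

Call:
drive_tool --moves '[0.05, -0.12, 0, 0, 100, 0.05, -0.12, 0, 0, 180, 0.05, -0.12, 0, 0, 255, 0.05, -0.12, 0, 0, 255, 0.05, -0.12, 0, 0, 255, 0.05, -0.12, 0, 0, 255, 0.05, -0.12, 0, 0, 255, 0.05, -0.12, 0, 0, 255, 0.05, -0.12, 0, 0, 255, 0.05, -0.12, 0, 0, 255]'

```text
time_s: 23.3
tool_pos: [0.4702, -0.0594, 0.0738]
tcp_rot: [0.514, 0.486, -0.508, 0.491]
ft_force: [-0.8, -0.9, 3.0]
opening: 0.013
```

Call:
drive_tool --moves '[-0.5, 0, 0, 0, 255, -1.5, 0, 0, 0, 255, -3.5, 0, 0, 0, 255, -6, 0, 0, 0, 255, -8.5, 0, 0, 0, 255, -10.5, 0, 0, 0, 255, -11.6, 0, 0, 0, 255, -12, 0, 0, 0, 255, -12, 0, 0, 0, 255, -12, 0, 0, 0, 255, -12, 0, 0, 0, 255, -12, 0, 0, 0, 255]'

```text
time_s: 24.3
tool_pos: [0.4678, -0.0593, 0.1922]
tcp_rot: [0.514, 0.487, -0.509, 0.49]
ft_force: [0.2, -0.4, -0.2]
opening: 0.0127
```

```bash
python3 g.py .4973 .0613 .193 -.101; python3 tb.py tb7 .0684 scene 230 90 330 190
```

```text
t 24.3 pos [ 0.4678 -0.0593  0.1922] open 0.0127 F [ 0.2 -0.4 -0.2] toolx [ 0.0076  0.0019 -1.    ] yaw tool y -0.0462
shift cm [ -0.04   2.39 -12.19]
turn deg 3.14 q6 -0.177
tip [ 0.46830274 -0.0592174   0.12379264]
```

View pics/tb7.png

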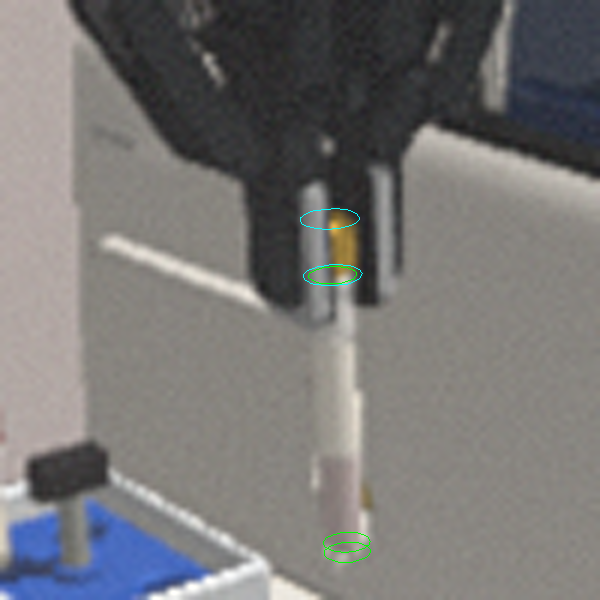

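Call:
drive_tool --moves '[0, 0.3, -1.5, 0.5, 255, 0, 0.8, -4, 1, 255, 0, 1.4, -7, 2, 255, 0, 2, -9.5, 3, 255, 0, 2.4, -11.5, 3.14, 255, 0, 2.4, -12.19, 3.14, 255, 0, 2.4, -12.19, 3.14, 255, 0, 2.4, -12.19, 3.14, 255, 0, 2.4, -12.19, 3.14, 255, 0, 2.4, -12.19, 3.14, 255]'

```text
time_s: 25.18
tool_pos: [0.4972, 0.0602, 0.1925]
tcp_rot: [0.527, 0.472, -0.523, 0.475]
ft_force: [-0.2, 0.1, -0.2]
opening: 0.013
```

```bash
python3 g.py .4975 .0613 .1405 -.101
```

```text
t 25.1833 pos [0.4972 0.0602 0.1925] open 0.013 F [-0.2  0.1 -0.2] toolx [ 0.0073  0.0014 -1.    ] yaw tool y -0.1022
shift cm [ 5.2  -0.02 -0.1 ]
turn deg -0.07 q6 0.134
```

Call:
drive_tool --moves '[1, -0.02, -0.1, 0, 255, 2.5, -0.02, -0.1, 0, 255, 4, -0.02, -0.1, 0, 255, 5, -0.02, -0.1, 0, 255, 5.2, -0.02, -0.1, 0, 255, 5.2, -0.02, -0.1, 0, 255, 5.2, -0.02, -0.1, 0, 255, 5.2, -0.02, -0.1, 0, 255]'

```text
time_s: 25.85
tool_pos: [0.4983, 0.0612, 0.1414]
tcp_rot: [0.528, 0.472, -0.522, 0.476]
ft_force: [-1.7, 0.3, -0.4]
opening: 0.0127
```

```bash
python3 g.py .4975 .0613 .124 -.101;  python3 tb.py tb8 .0684 scene 205 100 305 200; python3 tb.py tb8t .0684 top 140 190 250 270
```

```text
t 25.85 pos [0.4983 0.0612 0.1414] open 0.0127 F [-1.7  0.3 -0.4] toolx [ 0.0091  0.0014 -1.    ] yaw tool y -0.1024
shift cm [ 1.74 -0.1   0.01]
turn deg -0.08 q6 0.136
tip [0.49894566 0.0613402  0.07296697]
tip [0.49900591 0.06138534 0.07309526]
```

View pics/tb8.png

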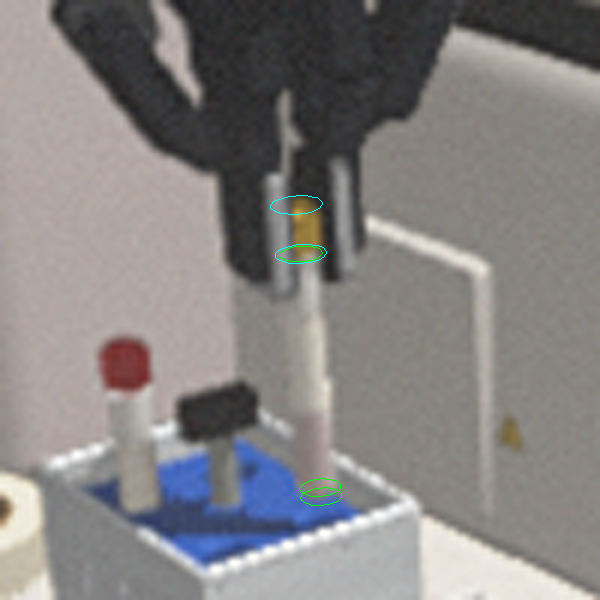

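View pics/tb8t.png

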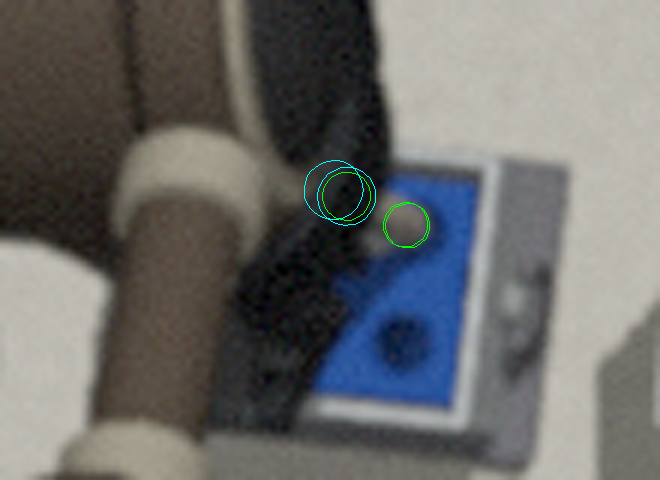

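Call:
drive_tool --moves '[0, -0.09, 0.04, 0, 255, 0, -0.1, 0.05, 0, 255, 0.3, -0.1, 0.05, 0, 255, 0.6, -0.1, 0.05, 0, 255, 0.9, -0.1, 0.05, 0, 255, 1.2, -0.1, 0.05, 0, 255, 1.5, -0.1, 0.05, 0, 255, 1.75, -0.1, 0.05, 0, 255, 1.75, -0.1, 0.05, 0, 255, 1.75, -0.1, 0.05, 0, 255]'

```text
time_s: 26.78
tool_pos: [0.4972, 0.0609, 0.1236]
tcp_rot: [0.527, 0.472, -0.522, 0.475]
ft_force: [0.2, 0.9, -0.7]
opening: 0.0129
```

```bash
python3 g.py .4975 .0608 .0927 -.101;  python3 tb.py tb9 .0684 scene 205 100 305 200; python3 tb.py tb9t .0684 top 140 190 250 270
```

```text
t 26.7833 pos [0.4972 0.0609 0.1236] open 0.0129 F [ 0.2  0.9 -0.7] toolx [ 0.0085  0.0014 -1.    ] yaw tool y -0.1023
shift cm [3.09 0.01 0.02]
turn deg -0.07 q6 0.136
tip [0.49776228 0.06103116 0.05521577]
tip [0.49803495 0.0610244  0.05545159]
```

View pics/tb9.png

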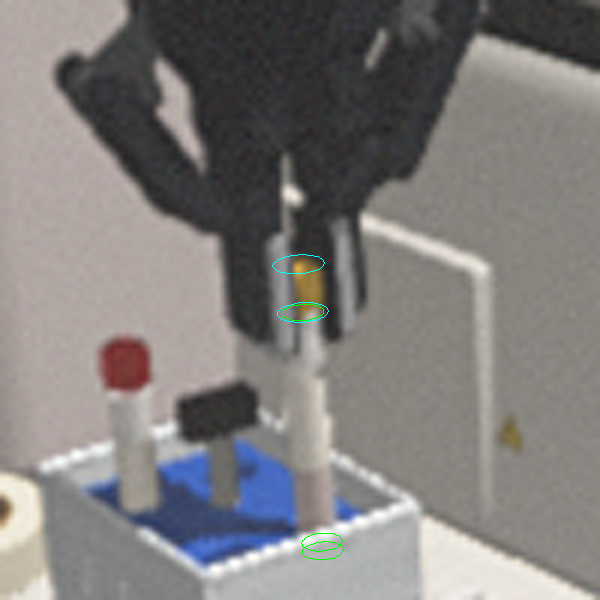

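View pics/tb9t.png

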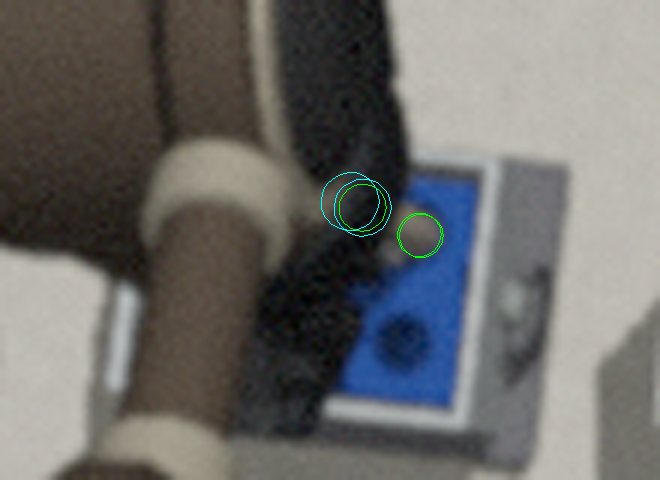

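Call:
drive_tool --moves '[0.3, 0.04, 0.02, 0, 255, 0.7, 0.04, 0.02, 0, 255, 1.1, 0.04, 0.02, 0, 255, 1.5, 0.04, 0.02, 0, 255, 1.9, 0.04, 0.02, 0, 255, 2.3, 0.04, 0.02, 0, 255, 2.7, 0.04, 0.02, 0, 255, 3, 0.04, 0.02, 0, 255, 3.1, 0.04, 0.02, 0, 255, 3.1, 0.04, 0.02, 0, 255]'

```text
time_s: 27.72
tool_pos: [0.4979, 0.0608, 0.0926]
tcp_rot: [0.527, 0.472, -0.522, 0.475]
ft_force: [0.1, -0.2, 0.3]
opening: 0.013
```

```bash
python3 g.py .4975 .0608 .0893 -.101;  python3 tb.py tb10 .0684 scene 205 100 305 200
```

```text
t 27.7167 pos [0.4979 0.0608 0.0926] open 0.013 F [ 0.1 -0.2  0.3] toolx [ 0.0085  0.0014 -1.    ] yaw tool y -0.1023
shift cm [ 0.33 -0.04  0.  ]
turn deg -0.07 q6 0.135
tip [0.49850162 0.06084967 0.02417745]
```

View pics/tb10.png

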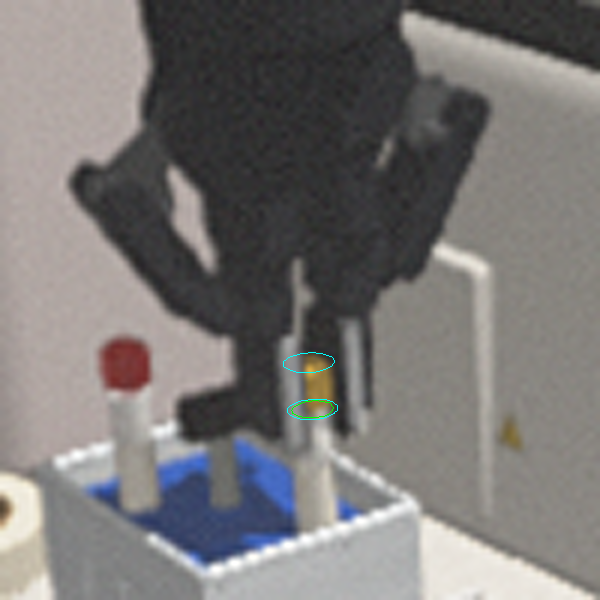

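Call:
drive_tool --moves '[0.2, 0, 0, 0, 255, 0.35, 0, 0, 0, 255, 0.4, 0, 0, 0, 255, 0.4, 0, 0, 0, 200, 0.4, 0, 0, 0, 130, 0.4, 0, 0, 0, 100, 0.4, 0, 0, 0, 100, 0.4, 0, 0, 0, 100, -0.5, 0, 0, 0, 100, -2.5, 0, 0, 0, 80, -5.5, 0, 0, 0, 0, -9, 0, 0, 0, 0]'

```text
time_s: 28.77
tool_pos: [0.4954, 0.0605, 0.1825]
tcp_rot: [0.526, 0.473, -0.523, 0.474]
ft_force: [0.7, 0.5, 0.2]
opening: 0.0801
```

Call:
drive_tool --moves '[-2, 0, 0, 0, 0, -3, 0, 0, 0, 0, -3, 0, 0, 0, 0, -3, 0, 0, 0, 0, -3, 0, 0, 0, 0]'

```text
time_s: 29.18
tool_pos: [0.4938, 0.0604, 0.2107]
tcp_rot: [0.525, 0.474, -0.524, 0.474]
ft_force: [0.0, -0.3, 0.3]
opening: 0.0854
```

```bash
python3 g.py .471 -.382 .21 -.206;  python3 ov.py o4 .4847 .0887 -.101
```

```text
t 29.1833 pos [0.4938 0.0604 0.2107] open 0.0854 F [ 0.  -0.3  0.3] toolx [ 0.0011  0.0012 -1.    ] yaw tool y -0.1023
shift cm [2.000e-02 2.250e+00 4.425e+01]
turn deg 5.94 q6 0.135
```

View pics/o4_scene.png

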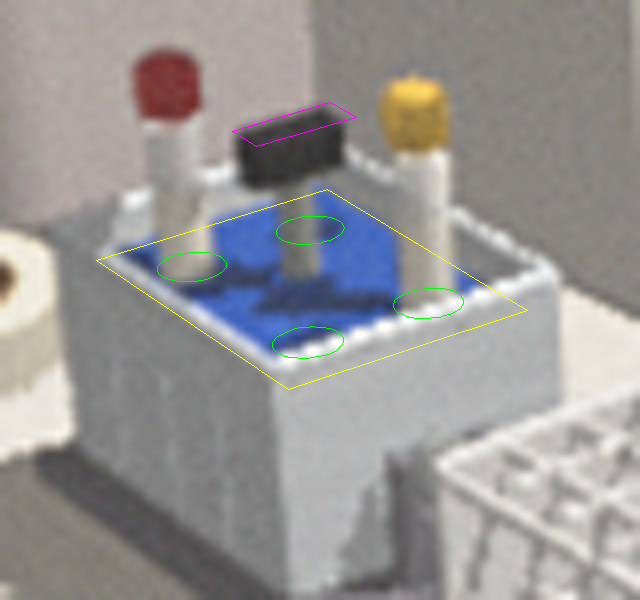

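```bash
cat > oc.py <<'E'
import sys
from h import *
from plant import grab_frame
p=np.array([float(sys.argv[2]),float(sys.argv[3])]);w=float(sys.argv[4]);z0=float(sys.argv[5]);R=np.array([[np.cos(w),-np.sin(w)],[np.sin(w),np.cos(w)]])
k=6
for n,box in (("scene",sys.argv[6]),("top",sys.argv[7])):
    x0,y0,x1,y1=map(int,box.split(","))
    f=grab_frame(n);a=cv2.resize(f["color"][y0:y1,x0:x1],None,fx=k,fy=k,interpolation=cv2.INTER_CUBIC)
    def dr(hx,hy,z,col):
        q=((proj(f,np.array([[*(p+R@[x,y]),z+z0] for x,y in((hx,hy),(hx,-hy),(-hx,-hy),(-hx,hy))]))-[x0,y0]+.5)*k-.5).round().astype(np.int32); cv2.polylines(a,[q],True,col,1)
    dr(.0445,.0565,0,(0,255,0));dr(.006,.029,.102,(255,0,255));dr(.006,.029,.089,(255,255,0))
    cv2.imwrite(f"pics/{sys.argv[1]}_{n}.png",a)
E
python3 oc.py c1 .4708 -.382 -.205 0 390,250,520,380 430,205,530,295
```

```text
(no output)
```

View pics/c1_scene.png

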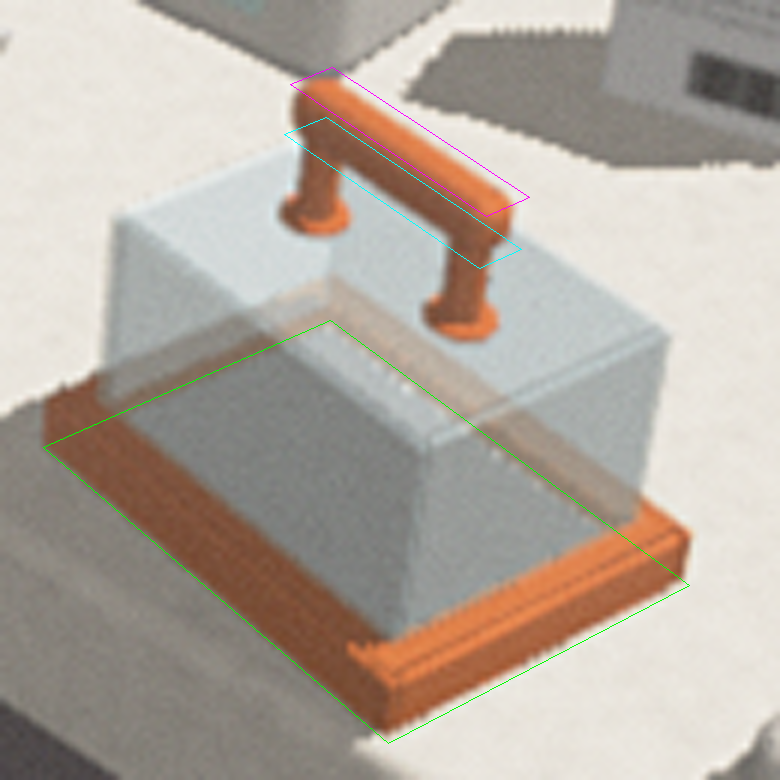

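View pics/c1_top.png

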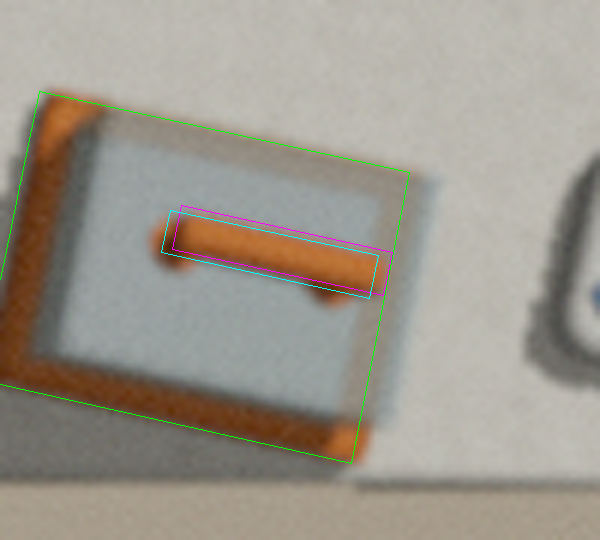

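```bash
python3 g.py .4702 -.3815 .21 -.207
```

```text
t 29.3833 pos [0.4942 0.0604 0.2107] open 0.0853 F [0.3 0.7 0.3] toolx [ 0.001   0.0011 -1.    ] yaw tool y -0.1023
shift cm [2.000e-02 2.130e+00 4.421e+01]
turn deg 6.0 q6 0.135
```

Call:
drive_tool --moves '[0, 0.1, 2, 1, 0, 0, 0.3, 6, 2, 0, 0, 0.5, 10, 3, 0, 0, 0.7, 14, 4, 0, 0, 0.9, 18, 5, 0, 0, 1.1, 22, 6, 0, 0, 1.3, 26, 6, 0, 0, 1.5, 30, 6, 0, 0, 1.7, 34, 6, 0, 0, 1.9, 38, 6, 0, 0, 2.1, 42, 6, 0, 0, 2.13, 44.21, 6, 0]'

```text
time_s: 30.38
tool_pos: [0.4693, -0.3857, 0.2093]
tcp_rot: [0.55, 0.445, -0.549, 0.445]
ft_force: [1.1, -0.5, -0.5]
opening: 0.0856
```

Call:
drive_tool --moves '[0, 0, 0, 0, 0, 0, 0, 0, 0, 0, 0, 0, 0, 0, 0, 0, 0, 0, 0, 0]'

```text
time_s: 30.72
tool_pos: [0.4692, -0.3839, 0.2085]
tcp_rot: [0.549, 0.446, -0.549, 0.445]
ft_force: [0.2, 0.3, -0.7]
opening: 0.0853
```

```bash
python3 g.py .4702 -.3815 .12 -.207
```

```text
t 30.7167 pos [ 0.4692 -0.3839  0.2085] open 0.0853 F [ 0.2  0.3 -0.7] toolx [-7.0e-04  1.7e-03 -1.0e+00] yaw tool y -0.2083
shift cm [ 8.85  0.06 -0.24]
turn deg -0.07 q6 -0.55
```

Call:
drive_tool --moves '[1, 0.06, -0.24, 0, 0, 3, 0.06, -0.24, 0, 0, 6, 0.06, -0.24, 0, 0, 9, 0.06, -0.24, 0, 0, 11.5, 0.06, -0.24, 0, 0, 12.8, 0.06, -0.24, 0, 0, 13.2, 0.06, -0.24, 0, 0, 13.2, 0.06, -0.24, 0, 0, 13.2, 0.06, -0.24, 0, 0, 13.2, 0.06, -0.24, 0, 0]'

```text
time_s: 31.55
tool_pos: [0.4717, -0.3825, 0.0786]
tcp_rot: [0.55, 0.445, -0.549, 0.446]
ft_force: [1.3, 0.6, -0.0]
opening: 0.0857
```

```bash
python3 g.py .4702 -.3815 .0765 -.207;python3 - <<'E'
from plant import grab_frame
import cv2
f=grab_frame("scene");a=f["color"]
cv2.imwrite("pics/s13.png",cv2.resize(a[200:380,380:560],None,fx=3.3,fy=3.3,interpolation=cv2.INTER_CUBIC))
E
```

```text
t 31.55 pos [ 0.4717 -0.3825  0.0786] open 0.0857 F [ 1.3  0.6 -0. ] toolx [ 0.0022 -0.001  -1.    ] yaw tool y -0.2079
shift cm [ 0.21 -0.16 -0.07]
turn deg -0.05 q6 -0.546
```

View pics/s13.png

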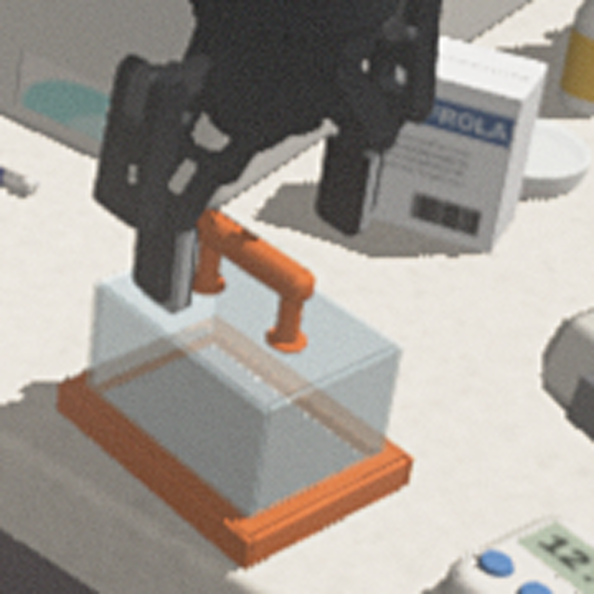

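Call:
drive_tool --moves '[0.15, -0.1, -0.07, 0, 100, 0.15, -0.1, -0.07, 0, 160, 0.15, -0.1, -0.07, 0, 255, 0.15, -0.1, -0.07, 0, 255, 0.15, -0.1, -0.07, 0, 255, 0.15, -0.1, -0.07, 0, 255, 0.15, -0.1, -0.07, 0, 255, 0.15, -0.1, -0.07, 0, 255, 0.15, -0.1, -0.07, 0, 255, 0.15, -0.1, -0.07, 0, 255]'

```text
time_s: 32.43
tool_pos: [0.4711, -0.3819, 0.0773]
tcp_rot: [0.55, 0.444, -0.549, 0.446]
ft_force: [1.1, 0.1, 1.3]
opening: 0.011
```

```bash
python3 g.py; python3 oc.py c2 .4706 -.3815 -.207 0 390,250,520,380 430,205,530,295
```

```text
t 32.4333 pos [ 0.4711 -0.3819  0.0773] open 0.011 F [1.1 0.1 1.3] toolx [ 0.0029 -0.0015 -1.    ] yaw tool y -0.2082
```

View pics/c2_scene.png

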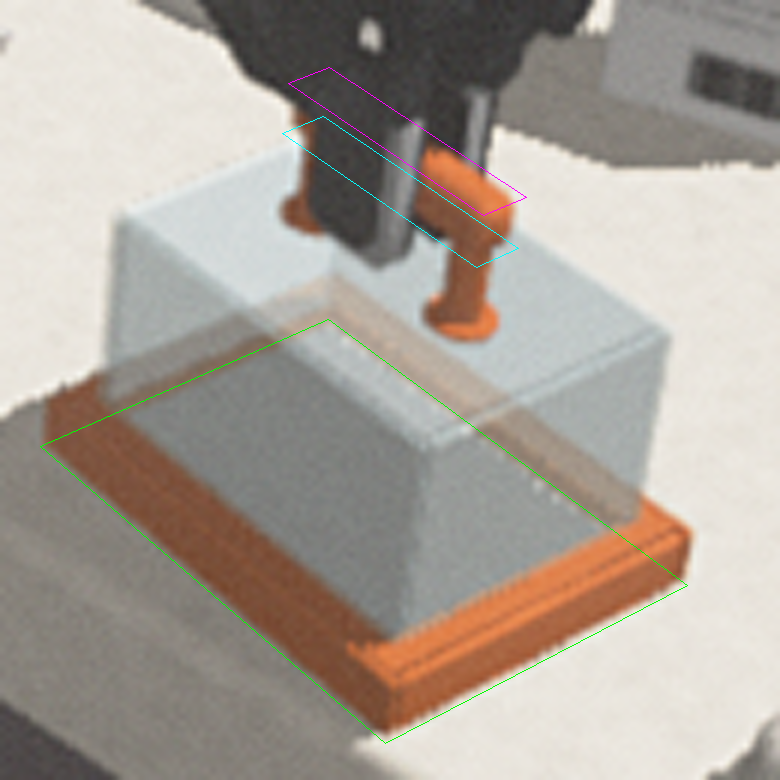

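Call:
drive_tool --moves '[-0.5, 0, 0, 0, 255, -2, 0, 0, 0, 255, -4.5, 0, 0, 0, 255, -7, 0, 0, 0, 255, -9.5, 0, 0, 0, 255, -12, 0, 0, 0, 255, -14, 0, 0, 0, 255, -15.5, 0, 0, 0, 255, -16, 0, 0, 0, 255, -16, 0, 0, 0, 255, -16, 0, 0, 0, 255, -16, 0, 0, 0, 255]'

```text
time_s: 33.53
tool_pos: [0.4696, -0.3807, 0.2353]
tcp_rot: [0.55, 0.446, -0.549, 0.445]
ft_force: [0.4, -0.1, -1.8]
opening: 0.0108
```

```bash
python3 g.py .4843 .0892 .236 -.0935
```

```text
t 33.5333 pos [ 0.4696 -0.3807  0.2353] open 0.0108 F [ 0.4 -0.1 -1.8] toolx [ 2.e-04  1.e-03 -1.e+00] yaw tool y -0.2082
shift cm [-2.000e-02 -8.270e+00 -4.628e+01]
turn deg -6.57 q6 -0.546
```

Call:
drive_tool --moves '[0, -0.3, -1.7, -0.5, 255, 0, -0.9, -5, -1, 255, 0, -1.5, -8.5, -1.5, 255, 0, -2.1, -12, -2, 255, 0, -2.7, -15.5, -3, 255, 0, -3.4, -19, -4, 255, 0, -4, -22.5, -5, 255, 0, -4.6, -26, -6, 255, 0, -5.2, -29.5, -6.57, 255, 0, -5.8, -32.5, -6.57, 255, 0, -6.2, -34.5, -6.57, 255, 0, -6.3, -35.3, -6.57, 255]'

```text
time_s: 34.53
tool_pos: [0.4794, -0.0194, 0.234]
tcp_rot: [-0.522, -0.478, 0.522, -0.475]
ft_force: [0.0, 0.9, -2.1]
opening: 0.0107
```

Call:
drive_tool --moves '[0, 0, 0, 0, 255, 0, 0, 0, 0, 255]'

```text
time_s: 34.7
tool_pos: [0.4784, -0.0192, 0.2327]
tcp_rot: [-0.521, -0.479, 0.523, -0.475]
ft_force: [-0.3, 0.4, -0.5]
opening: 0.011
```

```bash
python3 g.py .4843 .0892 .236 -.0935
```

```text
t 34.7 pos [ 0.4784 -0.0192  0.2327] open 0.011 F [-0.3  0.4 -0.5] toolx [-0.0061  0.0025 -1.    ] yaw tool y -0.0892
shift cm [ -0.3   -0.38 -10.85]
turn deg 0.24 q6 -0.044
```

Call:
drive_tool --moves '[-0.3, -0.1, -1.5, 0.2, 255, -0.3, -0.2, -4, 0.2, 255, -0.3, -0.3, -7, 0.2, 255, -0.3, -0.38, -9.5, 0.2, 255, -0.3, -0.38, -10.6, 0.2, 255, -0.3, -0.38, -10.85, 0.2, 255, -0.3, -0.38, -10.85, 0.2, 255, -0.3, -0.38, -10.85, 0.2, 255, -0.3, -0.38, -10.85, 0.2, 255, -0.3, -0.38, -10.85, 0.2, 255]'

```text
time_s: 35.53
tool_pos: [0.4843, 0.088, 0.2359]
tcp_rot: [-0.522, -0.478, 0.524, -0.474]
ft_force: [0.5, -0.9, -1.2]
opening: 0.0106
```

```bash
python3 g.py .4843 .0892 .16 -.0935
python3 - <<'E'
from plant import grab_frame
import cv2
f=grab_frame("scene");a=f["color"]
cv2.imwrite("pics/s14.png",cv2.resize(a[60:260,160:360],None,fx=3,fy=3,interpolation=cv2.INTER_CUBIC))
f=grab_frame("top");a=f["color"]
cv2.imwrite("pics/t14.png",cv2.resize(a[180:290,120:270],None,fx=5,fy=5,interpolation=cv2.INTER_CUBIC))
E
```

```text
t 35.5333 pos [0.4843 0.088  0.2359] open 0.0106 F [ 0.5 -0.9 -1.2] toolx [-0.0064  0.002  -1.    ] yaw tool y -0.0943
shift cm [ 7.59  0.04 -0.11]
turn deg -0.05 q6 0.183
```

View pics/s14.png

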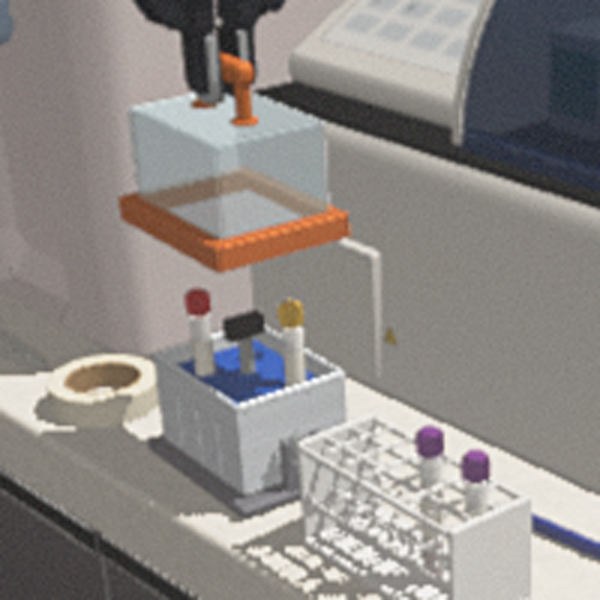

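View pics/t14.png

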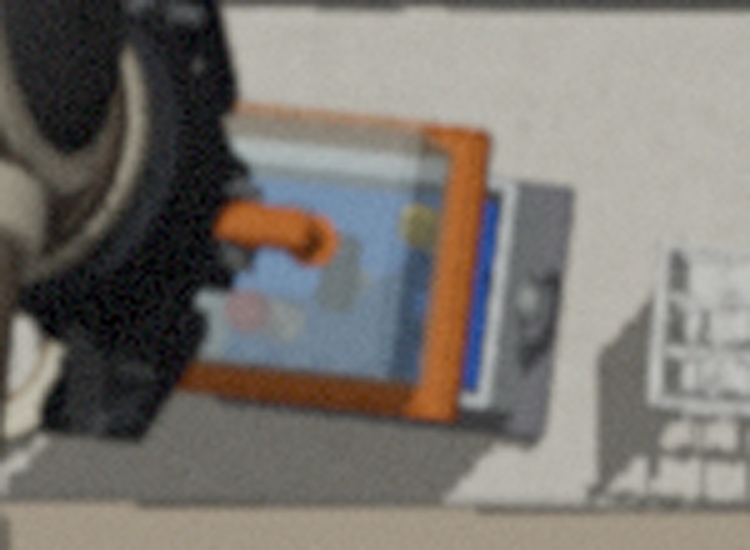

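Call:
drive_tool --moves '[1, 0.04, -0.11, 0, 255, 3, 0.04, -0.11, 0, 255, 5, 0.04, -0.11, 0, 255, 7, 0.04, -0.11, 0, 255, 8, 0.04, -0.11, 0, 255, 8.3, 0.04, -0.11, 0, 255, 8.3, 0.04, -0.11, 0, 255, 8.3, 0.04, -0.11, 0, 255, 8.3, 0.04, -0.11, 0, 255]'

```text
time_s: 36.38
tool_pos: [0.4856, 0.0897, 0.1542]
tcp_rot: [-0.523, -0.477, 0.523, -0.474]
ft_force: [0.1, -0.5, -0.9]
opening: 0.0107
```

```bash
python3 g.py .4843 .0892 .137 -.0935;  python3 oc.py c3 .4843 .0892 -.094 .0765 190,110,320,240 120,180,250,290
```

```text
t 36.3833 pos [0.4856 0.0897 0.1542] open 0.0107 F [ 0.1 -0.5 -0.9] toolx [-0.0035  0.0024 -1.    ] yaw tool y -0.094
shift cm [ 1.72 -0.12  0.06]
turn deg -0.03 q6 0.185
```

View pics/c3_scene.png

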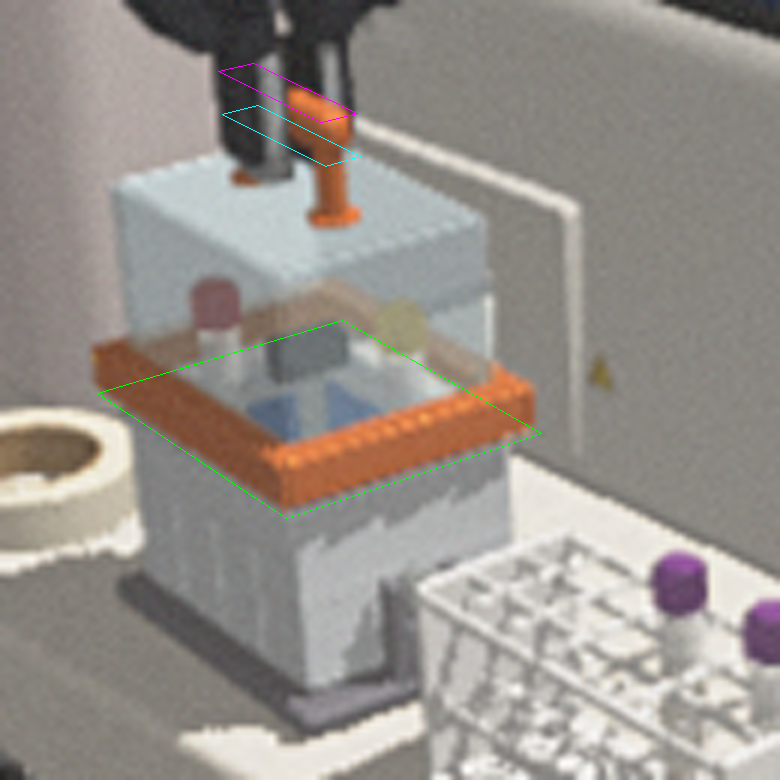

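View pics/c3_top.png

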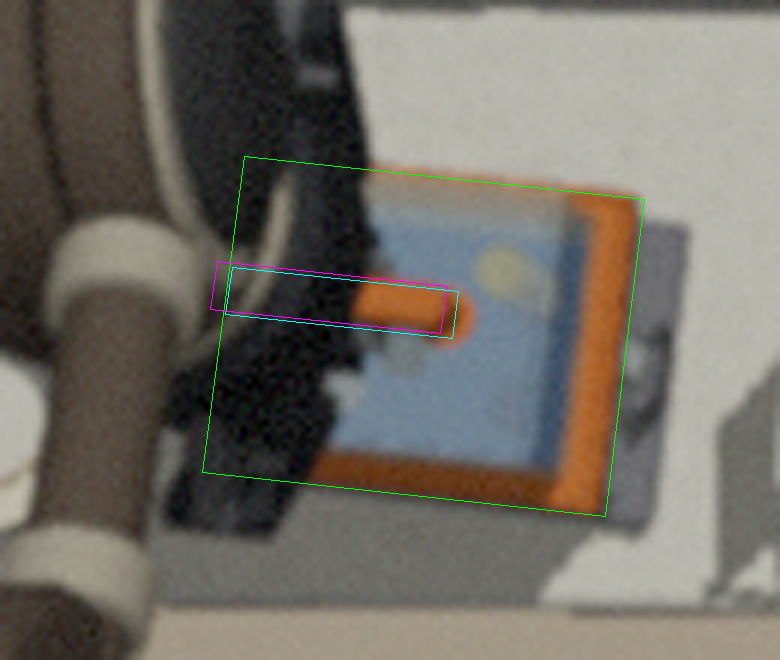

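Call:
drive_tool --moves '[0, -0.12, 0.07, 0, 255, 0, -0.12, 0.07, 0, 255, 0.2, -0.12, 0.07, 0, 255, 0.4, -0.12, 0.07, 0, 255, 0.6, -0.12, 0.07, 0, 255, 0.8, -0.12, 0.07, 0, 255, 0.8, -0.12, 0.07, 0, 255, 0.8, -0.12, 0.07, 0, 255]'

```text
time_s: 37.15
tool_pos: [0.4839, 0.0891, 0.1459]
tcp_rot: [-0.522, -0.478, 0.523, -0.474]
ft_force: [0.0, -0.1, -0.7]
opening: 0.0106
```

```bash
python3 g.py .4843 .0890 .137 -.0935
```

```text
t 37.15 pos [0.4839 0.0891 0.1459] open 0.0106 F [ 0.  -0.1 -0.7] toolx [-0.0043  0.0024 -1.    ] yaw tool y -0.0939
shift cm [0.89 0.05 0.01]
turn deg -0.02 q6 0.184
```

Call:
drive_tool --moves '[0.2, 0.02, 0, 0, 255, 0.4, 0.02, 0, 0, 255, 0.6, 0.02, 0, 0, 255, 0.75, 0.02, 0, 0, 255, 0.85, 0.02, 0, 0, 255, 0.85, 0.02, 0, 0, 255, 0.85, 0.02, 0, 0, 255]'

```text
time_s: 37.73
tool_pos: [0.4841, 0.0891, 0.1374]
tcp_rot: [-0.522, -0.478, 0.523, -0.474]
ft_force: [0.5, 0.2, -0.5]
opening: 0.0111
```

```bash
python3 g.py .4843 .0890 .137 -.0935;  python3 oc.py c4 .4843 .0890 -.094 .060 190,110,320,240 120,180,250,290
```

```text
t 37.7333 pos [0.4841 0.0891 0.1374] open 0.0111 F [ 0.5  0.2 -0.5] toolx [-0.0041  0.0023 -1.    ] yaw tool y -0.0939
shift cm [0.04 0.02 0.01]
turn deg -0.02 q6 0.184
```

View pics/c4_scene.png

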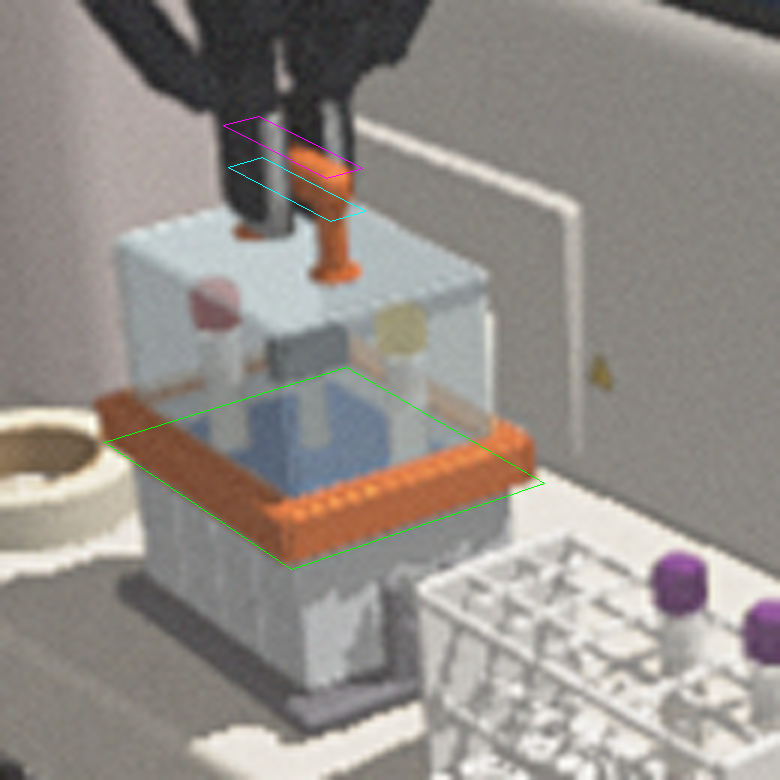

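Over the rim, with no contact force yet; press lightly, then release and withdraw.

Call:
drive_tool --moves '[0.1, 0, 0, 0, 255, 0.2, 0, 0, 0, 255, 0.25, 0, 0, 0, 255, 0.25, 0, 0, 0, 255]'

```text
time_s: 38.17
tool_pos: [0.4841, 0.0892, 0.1372]
tcp_rot: [-0.522, -0.478, 0.524, -0.474]
ft_force: [-6.8, -0.4, 12.7]
opening: 0.0106
```

Call:
drive_tool --moves '[0, 0, 0, 0, 200, 0, 0, 0, 0, 130, 0, 0, 0, 0, 80, 0, 0, 0, 0, 80, 0, 0, 0, 0, 80, -0.5, 0, 0, 0, 80, -2.5, 0, 0, 0, 40, -5.5, 0, 0, 0, 0, -8, 0, 0, 0, 0, -10, 0, 0, 0, 0, -10, 0, 0, 0, 0, -10, 0, 0, 0, 0]'

```text
time_s: 39.17
tool_pos: [0.4857, 0.0891, 0.2387]
tcp_rot: [0.523, 0.477, -0.523, 0.475]
ft_force: [-0.3, 0.3, -0.8]
opening: 0.0851
```

Call:
drive_tool --moves '[0, 0, 2, 0, 0, 0, 0, 5, 0, 0, 0, 0, 9, 0, 0, 0, 0, 13, 0, 0, 0, 0, 17, 0, 0, 0, 0, 21, 0, 0, 0, 0, 25, 0, 0, 0, 0, 28, 0, 0, 0, 0, 30, 0, 0, 0, 0, 30, 0, 0, 0, 0, 30, 0, 0, 0, 0, 30, 0, 0]'

```text
time_s: 40.17
tool_pos: [0.4567, -0.2085, 0.2364]
tcp_rot: [0.523, 0.478, -0.523, 0.474]
ft_force: [-0.2, 0.5, -0.1]
opening: 0.0854
```

```bash
python3 g.py;  python3 oc.py c5 .4843 .0890 -.094 .060 190,110,320,240 120,180,250,290
```

```text
t 40.1667 pos [ 0.4567 -0.2085  0.2364] open 0.0854 F [-0.2  0.5 -0.1] toolx [-0.0041  0.0049 -1.    ] yaw tool y -0.0941
```

View pics/c5_scene.png

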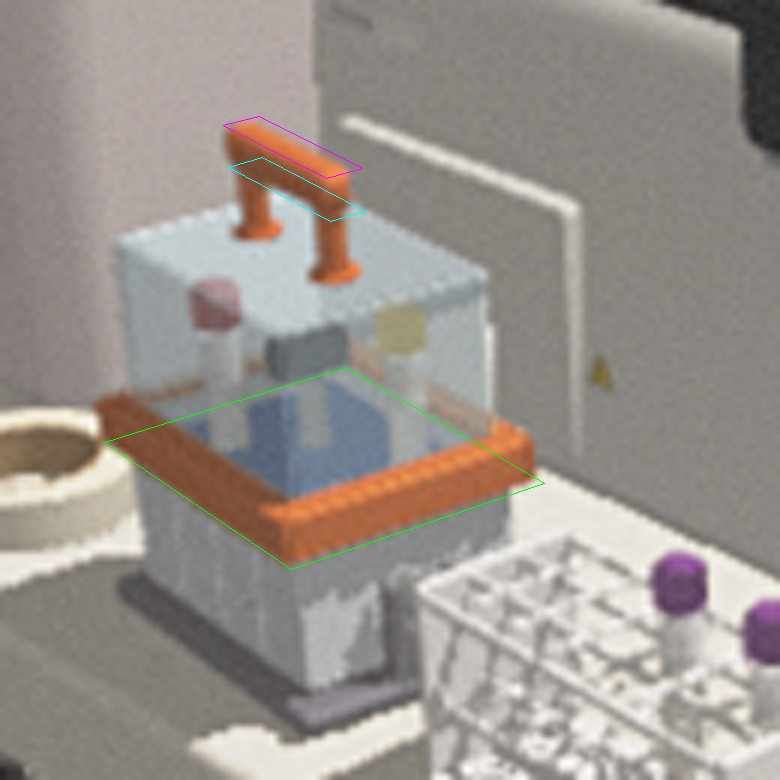

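View pics/c5_top.png

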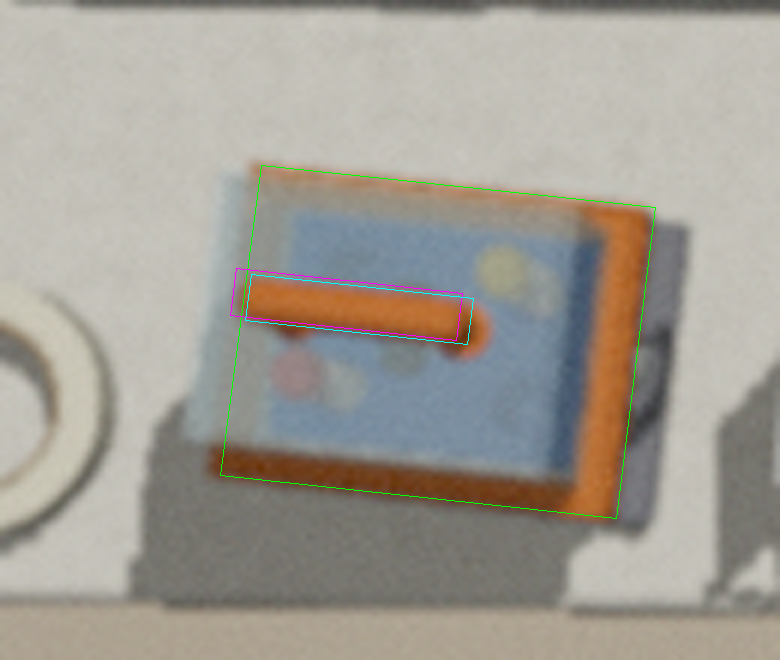

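```bash
python3 -c "
from plant import job_done,observe
print(observe()['qvel'].round(4)); print(job_done())"
```

```text
[ 0.0072 -0.0071 -0.0068 -0.0025 -0.0018 -0.0025]
the job is handed in; nothing more can be done
None
```

The job is done and handed in at about 40 s of the 122 s; no verdict was reported.

- **Insert:** I seated it in the bucket. The top view put its outline and holes within about 1 mm of where they should be.
- **Tubes:** The red and yellow tubes stand in diagonally opposite holes. Both went in without contact force. The last pictures show them upright and down in their holes.
- **Cover:** It is over the rim. When pressed it met a firm stop (about 13 N) with the gripper within 0.1 mm of the height expected for a seated cover. The pictures after release show it level and square with the bucket.
- **Purple tubes:** They look undisturbed in the rack. I judged this by eye and did not measure their final positions.
- **Arm:** It is clear of everything.

**Disagreements:** The scene camera's overlays differed from the robot's own positions by 1–2 pixels (roughly 2–3 mm). The two cameras also differed by about 3 mm in y on the caps. The top camera agreed with the gripper to about 1 mm, so I relied on it.

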